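Stack the cleanroom parts carrier on its dock

TASK

Build the parts carrier on the four-pin dock, one tier at a time from the bottom: first the open tray, on it the divided tray, on that the tray with the round wells, and the flat cover last. Every tier must sit level and fully home, with all four of its corner holes down over the pins beneath it. Leave the bottle, canister, beaker and jar standing where they are.

Things in the scene. Friction and masses are not known exactly. Their poses are not given: they have to be found in the camera images.
- dock: Fixed grey plate 170x130x10 mm; at its 4 corners (64 along x, 44 along y from the middle) a steel shoulder, diameter 24, top at z 20 mm, carrying an upright pin: diameter 9, 14 tall, upper 8 tapered to 3. Origin: middle of its underside, on the table; x along the long side, z up. A tray seated on it rests on the 4 shoulders, its point 54 mm above this origin.
- open_tray_grip (a point): White tray (mm) 152x112, grey floor 4, rim 26 high, empty; 0.25-0.5 kg. Corner tubes 20 wide, spaced as the dock pins, 14x14 hole below; on top the dock's shoulder and pin, at 50 and 64 above underside. Central steel grip bar on 2 legs, 60 long (x), 12 thick (y), from 27 to 41 above underside. Point: middle of the bar, 34 above the underside; x along bar and long side, z up. Half-turn symmetric.
- divided_tray_grip (a point): White tray (mm), size, mass, tubes, holes, pins and grip bar all as the open tray (rim 26 high, overall 64), but with two white partition walls 6 thick, 24 high across it, 38 either side of the middle. Point: middle of the bar, 34 above the underside; x along bar and long side, z up. Half-turn symmetric. What is seated on any tray has its point 50 above that tray's.
- well_tray_grip (a point): White tray (mm), size, mass, tubes, holes, pins and grip bar all as the open tray (overall 64), but a slab 12 thick without rim, with two rows of four dark round wells. Point: middle of the bar, 34 above the underside; x along bar and long side, z up. Half-turn symmetric.
- cover_grip (a point): White flat plate (mm) 152x112x8, 0.18-0.35 kg, without tubes or pins; four 14x14 through holes in the corners, spaced like the dock pins. Same grip bar as the trays: 60 long (x), 12 thick (y), from 27 to 41 above underside. Seated point 50 above that of the tray below. Point: middle of the bar, 34 above the underside; x along bar and long side, z up. Half-turn symmetric.
- solvent_bottle_mid (a point): Bystander, loose, to be left alone: white bottle with a blue cap, diameter 54 mm, 130 mm tall, upright on the table. The point is its centre, half-way up.
- canister_mid (a point): Bystander, loose, to be left alone: steel canister, diameter 56 mm, 100 mm tall, upright on the table. The point is its centre, half-way up.
- beaker_mid (a point): Bystander, loose, to be left alone: open metal beaker, diameter 52 mm, 60 mm tall, upright on the table. The point is its centre, half-way up.
- jar_mid (a point): Bystander, loose, to be left alone: amber jar with a black lid, diameter 50 mm, 65 mm tall, upright on the table. The point is its centre, half-way up.
Not all that is in view belongs to the job. What is shaped like the part that bears well_tray_grip but yellow is not meant.

How it is judged:
By the outcome, as a careful person would: the job done as asked, in the order asked, and still so for the second after the job is handed in, with the robot touching nothing.
It also fails if it takes over 125 s, if anything falls off the work surface, if the arm or the gripper's body presses on something with over 40 N, if the wrist force passes 120 N, or if a joint passes its speed limit or range.

ROBOT

A 6-joint arm with a two-finger parallel gripper is mounted at the origin on the work surface. World frame = base frame: x ahead of the robot, y to its left, z up, the work surface at z = 0. Lengths are in m, angles in degrees, forces in N, time in s.
With the tool pointing down it reaches from about 0.375 to 0.9 m from the base axis. Payload 3.1 kg.
Tool frame: the origin (TCP) lies at the very end of the fingers, on their centre line; the grasp point (between the pads) lies 19 mm behind it; z points along the fingers, y is the line along which they close (so a half turn about z gives the same grasp; the last joint's range is limited). The gripper opens to 87 mm and grips with 3 to 60 N. Pads are 19 mm wide; open, the fingers measure 117 mm over their backs; the gripper's body (75 mm by 190 mm) begins 51 mm behind the grasp point.
Start: joints at [64.83, 30.224, 82.088, -0, 67.689, -10.227], TCP at [0.161, 0.604, 0.223] pointing down, gripper open.
Joint ranges: [-176.69, 176.69], [-43.24, 126.21], [12.49, 139.97], [-82, 262], [0, 151.66], [-163.58, 163.58]. Speed limits (degrees/s): [159.86, 159.86, 180, 180, 180, 180].

INTERFACE

Orientations are given as a 3x3 rotation matrix whose columns are the frame's x, y, z axes.
In Python, from rig import bot gives the robot as it stands.
- The arm moves only by the tool move_arm, never from a script. Its argument "increments" is a list of rows, each an object with "xyz": the shift along the tool's x, y, z in mm, a list of three; "roll": the turn about the tool's z in rad; "grip": the opening in per cent of the stroke, from 0 (shut) to 100 (fully open). A call has 1 to 5 rows; each row shifts and turns the commanded pose from where the row before left it, along the tool's axes as they then stand; what a row does not reach is not made up. A row lasts 1/12 s, in which the tool goes at most 41.7 mm and 7.16 degrees, less where a joint would pass 70% of its speed; a pose out of reach is approached as far as the arm can. A call is refused whole if a number of a shift passes 41.7 or a number of a turn 0.125, either way. A call with a gripper value outside its range is refused whole. The fingers move at their own pace and stop on an object; the grip force is fixed at half the most. Time passes only in rows, so rows that do not move let the fingers close. It gives the time, the measured TCP pose, the force, the opening and the grip force at its end, in the units of the state.
- bot.read_state(): the state, without advancing time (a new reading comes with each control period).
- bot.capture(name): name is "scene" or "top"; returns (picture, depth): 420x560x3 uint8, red, green, blue; 420x560 float32, m along the optical axis (not along the pixel's ray), 0 where there is no reading.
- bot.camera_model(name): a dict with "intrinsics" (3x3 intrinsics, pixels), "rvec" (rotation vector, rad) and "tvec" (3), from world to camera coordinates, as OpenCV has them. Camera axes: x right, y down, z forward; pixel columns grow to the right and rows downward; lengths in m; the calibration is good to about 2 mm. A picture is of the moment at which its call begins. camera_model takes no time and is no camera call.
- bot.hand_in(): hands the job in; it is judged then, once.
Trained networks look in the newest picture that a camera, given by its name, has taken for a name from the list of things; names that differ only in an ending like _2 or _b are one class to them, and where a whole thing is asked for, a point or a joint stands for the part that bears it (a point fixed in the world has none). Each returns a list of dicts, best first, with "conf" (0 to 1); they miss things now and then, are a little off and sometimes report something else, mostly with a low value. They report only what shows in the picture. A call takes as long as a camera call. They do not tell look-alikes from the thing itself.
- bot.spot_in(label, camera): "at" ([x, y, z] in m, in the coordinates of the camera as it stood for that picture, good to about 4 mm: the middle of the surface that is visible of it).
- bot.trace(label, camera): "mask" (420x560 bool, what is visible of it).
The state is a dict: "time_s": time; "joint_positions": joint angles; "qvel": joint speeds; "tau": joint torques, N m; "position": TCP position; "tcp_rot": TCP orientation; "force": force on the tool from outside, world axes, zero at the start; "moment": the same for the moment, N m; "opening": opening from 0.0 (shut) to 1.0 (fully open); "grasp_force": force on a finger pad.
Only numpy, scipy, OpenCV 4.12 (cv2) and the standard library are available. Lean on these libraries where they do the work, as an engineer would, in place of code of your own. Each camera call takes 0.05 s, during which the arm holds its last target. There are 200 camera calls.

## Working session

There is one attempt and no reset: what is moved stays moved. The work goes in short steps, Python scripts to look and compute and a tool call to move; the robot and the scene stay as the last step left them, time stands still between calls to the robot, and variables do not carry over. Pictures are saved under pics/ and viewed, at most 14 in all, crops included, and the job is handed in when it is done.

Besides the shell and the picture viewer there is one more tool, called after "Request:" as name(argument=value, ...) on one line, values as JSON. move_arm: Moves the arm, as the interface text tells. Its arguments: {"type":"object","properties":{"increments":{"type":"array"}},"required":["increments"]}

```bash
mkdir -p pics
cat > h.py <<'E'
import numpy as np,cv2
from rig import bot
def cam(n):
    m=bot.camera_model(n);R=cv2.Rodrigues(np.array(m["rvec"],float))[0]
    return np.array(m["intrinsics"],float),R,np.array(m["tvec"],float).ravel()
def cloud(n,d):
    K,R,t=cam(n);v,u=np.mgrid[:d.shape[0],:d.shape[1]]
    p=np.stack([(u-K[0,2])/K[0,0]*d,(v-K[1,2])/K[1,1]*d,d],-1)
    w=(p-t)@R; w[d<=0]=np.nan
    return w
def shot(n,f=None):
    p,d=bot.capture(n)
    if f: cv2.imwrite(f"pics/{f}.png",p[:,:,::-1])
    return p,d,cloud(n,d)
E
python3 - <<'E'
from h import *
for n in("scene","top"):
    p,d,w=shot(n,n+"0"); np.savez(n+"0.npz",p=p,d=d,w=w)
    K,R,t=cam(n);print(n,-R.T@t,R[2],K[0,0])
    for l in("dock","open_tray_grip","divided_tray_grip","well_tray_grip","cover_grip","solvent_bottle_mid","canister_mid","beaker_mid","jar_mid"):
        print(l,[(np.round((np.array(o["at"])-t)@R,3).tolist(),round(o["conf"],2)) for o in bot.spot_in(l,n)])
print(bot.read_state())
E
```

```text
scene [1.14454303 0.26583831 0.72761068] [-0.68361314 -0.26362161 -0.68057088] 438.1710990148896
dock [([0.451, 0.179, 0.015], 0.6)]
open_tray_grip [([0.641, -0.004, 0.003], 0.65)]
divided_tray_grip [([0.59, 0.322, 0.015], 0.7)]
well_tray_grip [([0.593, -0.309, 0.009], 0.9), ([0.274, -0.331, 0.015], 0.62)]
cover_grip [([0.444, -0.153, 0.009], 0.65)]
solvent_bottle_mid [([0.72, -0.15, 0.073], 0.72)]
canister_mid [([0.728, 0.165, 0.085], 0.74)]
beaker_mid [([0.48, -0.001, 0.04], 0.64)]
jar_mid [([0.459, 0.342, 0.049], 0.76)]
top [0.37396546 0.01506118 0.99797646] [ 0.12039866 -0.01854475 -0.99255239] 402.10682097395505
dock [([0.433, 0.178, 0.011], 0.69)]
open_tray_grip [([0.642, -0.003, 0.006], 0.92)]
divided_tray_grip [([0.591, 0.328, 0.006], 0.77)]
well_tray_grip [([0.257, -0.326, 0.012], 0.78), ([0.589, -0.304, 0.012], 0.6)]
cover_grip [([0.438, -0.155, 0.008], 0.98), ([0.443, 0.339, 0.066], 0.71)]
solvent_bottle_mid [([0.696, -0.153, 0.09], 0.68)]
canister_mid []
beaker_mid [([0.472, 0.007, 0.017], 0.68)]
jar_mid [([0.44, 0.338, 0.069], 0.96)]
{'time_s': 1.0, 'joint_positions': array([ 6.48308698e+01,  3.02223676e+01,  8.20860762e+01,  9.30049860e-04,
        6.76876857e+01, -1.02264807e+01]), 'qvel': array([-0.15008787, -0.0380458 ,  0.02992293,  0.01525924,  0.09694782,
        0.04453541]), 'tau': array([ 3.62954033e-04, -4.40026760e+01, -1.76985312e+01,  6.33292389e-02,
        5.05435502e-02, -3.03731845e-06]), 'position': array([0.16111706, 0.60387867, 0.22256965]), 'tcp_rot': array([[-9.66182820e-01,  2.57858021e-01,  1.51387497e-05],
       [ 2.57858022e-01,  9.66182817e-01,  6.75265922e-05],
       [ 2.78547357e-06,  6.91466813e-05, -9.99999998e-01]]), 'force': array([ 0.87971032, -1.38014223, -0.12184725]), 'moment': array([0.03863941, 0.02654367, 0.02968322]), 'grasp_force': 0.0, 'opening': 0.999939664071765}
```

View pics/top0.png

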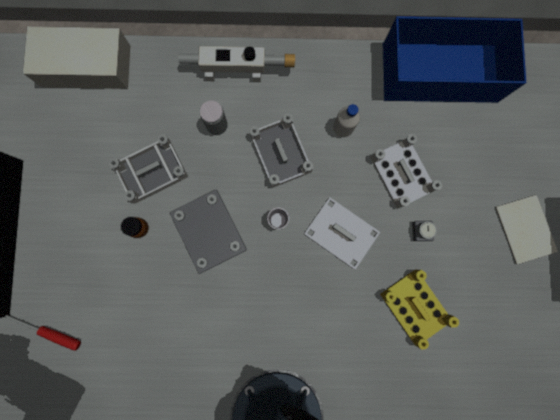

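View pics/scene0.png

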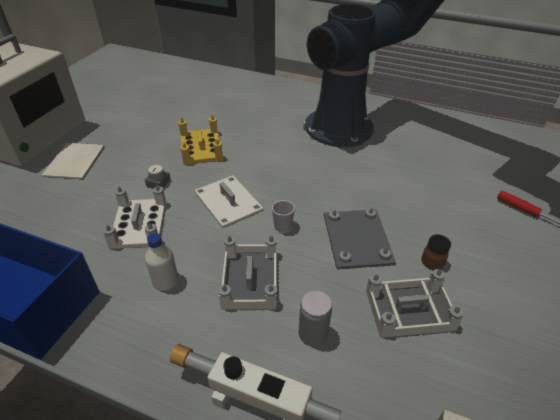

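The top view shows the dock (208,231), open tray (281,152), divided tray (148,169), white well tray (405,172), cover (342,233) and the yellow decoy (420,307). The bystanders are at (212,115), (348,117), (277,218) and (134,227). The scene view agrees.

```bash
cat >> h.py <<'E'
def rect(pts,c0):
    # fit 128x88 rectangle of corners to points (nearest-corner clustering), returns x,y,yaw(deg),resid
    from scipy.optimize import least_squares
    C=np.array([[64,44],[64,-44],[-64,44],[-64,-44]])/1e3
    best=None
    for a0 in np.radians(np.arange(0,180,10)):
        q=np.array([c0[0],c0[1],a0])
        for _ in range(15):
            R=np.array([[np.cos(q[2]),-np.sin(q[2])],[np.sin(q[2]),np.cos(q[2])]])
            M=C@R.T+q[:2]; D=np.linalg.norm(pts[:,None]-M,axis=2);k=D.argmin(1)
            S=[i for i in range(4) if ((k==i)&(D[:,i]<.03)).sum()>3]
            if len(S)<3: break
            P=np.array([pts[(k==i)&(D[:,i]<.03)].mean(0) for i in S])
            f=lambda z:(C[S]@np.array([[np.cos(z[2]),np.sin(z[2])],[-np.sin(z[2]),np.cos(z[2])]])+z[:2]-P).ravel()
            q=least_squares(f,q).x
        else:
            r=np.abs(f(q)).max()
            n=(D.min(1)<.02).sum()-1e4*r
            if best is None or n>best[0]: best=(n,q,r,len(S))
    if best is None: return None
    _,q,r,s=best; return np.round(q[:2]*1e3,1),round(np.degrees(q[2])%180,2),round(r*1e3,1),s
def find(w,c,zlo,zhi,rad=.105):
    m=(np.hypot(w[...,0]-c[0],w[...,1]-c[1])<rad)&(w[...,2]>zlo)&(w[...,2]<zhi)
    return w[m][:,:2]
def bar(w,c,z=.041,tol=.005,rad=.04):
    P=find(w,c,z-tol,z+tol,rad)
    r=cv2.minAreaRect(P.astype(np.float32)*1000); m=P.mean(0)
    u=np.linalg.svd(P-m,full_matrices=False)[2][0]
    return np.round(np.array(r[0]),1),np.round(r[1],0),np.round(m*1e3,1),round(np.degrees(np.arctan2(u[1],u[0]))%180,2),len(P)
E
python3 - <<'E'
from h import *
for n in("top","scene"):
    w=np.load(n+"0.npz")["w"]
    fl=w[...,2][np.abs(w[...,2])<.02];print(n,"table z",np.nanmedian(fl),np.nanstd(fl))
    for l,c in dict(open=(.64,-.003),div=(.59,.327),well=(.592,-.307)).items():
        print(l,rect(find(w,c,.044,.07),c),bar(w,c))
    c=(.44,.179);print("dock",rect(find(w,c,.0155,.036,.1),c))
    c=(.44,-.154);print("cover",bar(w,c))
    for l,c,z in(("bottle",(.715,-.153),.1),("can",(.72,.165),.08),("beaker",(.47,.005),.04),("jar",(.446,.34),.05)):
        P=find(w,c,z,.15,.05);print(l,len(P),P.mean(0),P.min(0),P.max(0))
E
```

```text
top table z 0.0013635243041156928 0.0036401468998745246
open (array([6.376e+02, 1.000e-01]), np.float64(22.77), np.float64(0.4), 4) (array([ 6.379e+02, -1.000e-01]), array([58., 12.]), array([6.379e+02, 3.000e-01]), np.float64(22.69), 120)
div (array([587. , 320.8]), np.float64(118.2), np.float64(0.5), 4) (array([587.9, 321.4]), array([13., 58.]), array([587.7, 320.4]), np.float64(118.03), 135)
well (array([ 589.7, -307.7]), np.float64(26.63), np.float64(0.5), 4) (array([ 590.1, -308.2]), array([59., 14.]), array([ 589.8, -307.8]), np.float64(26.75), 136)
dock (array([439.5, 176.6]), np.float64(27.66), np.float64(0.5), 4)
cover (array([ 438. , -153.8]), array([59., 12.]), array([ 438.1, -153. ]), np.float64(55.53), 129)
bottle 166 [ 0.70536522 -0.15783223] [ 0.6925534  -0.17186521] [ 0.72109413 -0.1437485 ]
can 478 [0.70668689 0.16171597] [0.68246102 0.13578429] [0.73635694 0.18978249]
beaker 140 [0.47092801 0.00492376] [ 0.44286043 -0.01933825] [0.49266221 0.03002992]
jar 326 [0.44474561 0.34505897] [0.4230579 0.3237432] [0.46684675 0.36959977]
scene table z -0.000151350852988867 0.
[... 299 characters left out ...]
6, 318.8]), np.float64(118.5), 197)
well (array([ 591.8, -309.6]), np.float64(26.73), np.float64(0.6), 4) (array([ 589.4, -311.6]), array([60., 13.]), array([ 591.2, -310.3]), np.float64(26.43), 108)
dock (array([441.5, 174.6]), np.float64(27.47), np.float64(0.5), 4)
cover (array([ 438. , -156.4]), array([62., 13.]), array([ 439.2, -155. ]), np.float64(55.75), 90)
bottle 261 [ 0.71194166 -0.15866155] [ 0.69633782 -0.17427435] [ 0.72159553 -0.14747417]
can 828 [0.71557922 0.16206799] [0.68327329 0.13325141] [0.73773404 0.1880427 ]
beaker 313 [0.46679419 0.00206048] [ 0.44064457 -0.02283867] [0.49291285 0.02753769]
jar 366 [0.44983493 0.34337121] [0.42234773 0.32172418] [0.46787302 0.36573349]
```

```bash
cat >> h.py <<'E'
def plan(wps,start=None):
    """wps: list of (x,y,z mm, yaw deg, step mm). Prints rows x,y,z,roll in the tool frame, rounded."""
    s=bot.read_state();R=s["tcp_rot"]
    p=np.array(s["position"])*1e3;th=np.degrees(np.arctan2(R[1,0],R[0,0]))
    print("at",p.round(1),"yaw",round(th,2),"tilt",np.round(R[:2,2],4),"t",s["time_s"],"F",np.round(s["force"],1),"open",round(s["opening"],3),"gf",s["grasp_force"])
    i=0
    for w in wps:
        t=np.array(w[:3],float);dy=(w[3]-th+180)%360-180 
        n=max(1,int(np.ceil(max(np.linalg.norm(t-p)/w[4],abs(dy)/6.5))))
        a,b=p.copy(),th
        for k in range(1,n+1):
            c=np.cos(np.radians(th));q=np.sin(np.radians(th))
            M=np.array([[c,q,0],[q,-c,0],[0,0,-1]])
            d=a+(t-a)*k/n-p; r=round(-np.radians(b+dy*k/n-th),3 if k==n else 2)
            x=np.round(M.T@d,1 if k==n else 0)
            p=p+M@x; th-=np.degrees(r)
            print(i//5,f'{{"xyz":{x.tolist()},"roll":{r}}}'); i+=1
        print("--",p.round(1),round(th,2))
E
python3 - <<'E'
from h import *
plan([(610,60,200,202.7,36),(638.7,-.8,80,202.7,35)])
E
```

```text
at [161.1 603.9 222.6] yaw 165.06 tilt [0.     0.0001] t 1.0 F [ 0.9 -1.4 -0.1] open 1.0 gf 0.0
0 {"xyz":[-29.0, -20.0, 1.0],"roll":-0.03}
0 {"xyz":[-28.0, -22.0, 1.0],"roll":-0.04}
0 {"xyz":[-27.0, -22.0, 1.0],"roll":-0.03}
0 {"xyz":[-26.0, -23.0, 2.0],"roll":-0.03}
0 {"xyz":[-26.0, -25.0, 1.0],"roll":-0.03}
1 {"xyz":[-25.0, -24.0, 1.0],"roll":-0.04}
1 {"xyz":[-24.0, -26.0, 1.0],"roll":-0.03}
1 {"xyz":[-24.0, -27.0, 1.0],"roll":-0.03}
1 {"xyz":[-22.0, -27.0, 1.0],"roll":-0.04}
1 {"xyz":[-21.0, -28.0, 1.0],"roll":-0.03}
2 {"xyz":[-21.0, -29.0, 1.0],"roll":-0.03}
2 {"xyz":[-20.0, -29.0, 2.0],"roll":-0.03}
2 {"xyz":[-18.0, -30.0, 1.0],"roll":-0.04}
2 {"xyz":[-18.0, -30.0, 1.0],"roll":-0.03}
2 {"xyz":[-17.0, -31.0, 1.0],"roll":-0.03}
3 {"xyz":[-15.0, -32.0, 1.0],"roll":-0.04}
3 {"xyz":[-15.0, -32.0, 1.0],"roll":-0.03}
3 {"xyz":[-13.0, -33.0, 1.0],"roll":-0.03}
3 {"xyz":[-13.0, -33.0, 1.0],"roll":-0.03}
3 {"xyz":[-11.0, -33.1, 1.6],"roll":-0.037}
-- [610.  60. 200.] 202.7
4 {"xyz":[-1.0, -17.0, 30.0],"roll":0.0}
4 {"xyz":[-0.0, -17.0, 30.0],"roll":0.0}
4 {"xyz":[-1.0, -16.0, 30.0],"roll":0.0}
4 {"xyz":[-1.0, -17.1, 30.0],"roll":0.0}
-- [638.7  -0.8  80. ] 202.7
```

Request:
move_arm(increments=[{"xyz": [-29, -20, 1], "roll": -0.03, "grip": 45}, {"xyz": [-28, -22, 1], "roll": -0.04, "grip": 45}, {"xyz": [-27, -22, 1], "roll": -0.03, "grip": 45}, {"xyz": [-26, -23, 2], "roll": -0.03, "grip": 45}, {"xyz": [-26, -25, 1], "roll": -0.03, "grip": 45}])

```text
time_s: 1.42
position: [0.2737, 0.4664, 0.2165]
tcp_rot: [[-0.995, 0.098, 0.0], [0.098, 0.995, 0.0], [-0.0, 0.0, -1.0]]
force: [0.9, 0.0, 0.4]
opening: 0.705
grasp_force: 0.0
```

Request:
move_arm(increments=[{"xyz": [-25, -24, 1], "roll": -0.04, "grip": 45}, {"xyz": [-24, -26, 1], "roll": -0.03, "grip": 45}, {"xyz": [-24, -27, 1], "roll": -0.03, "grip": 45}, {"xyz": [-22, -27, 1], "roll": -0.04, "grip": 45}, {"xyz": [-21, -28, 1], "roll": -0.03, "grip": 45}])

```text
time_s: 1.83
position: [0.3861, 0.3304, 0.2118]
tcp_rot: [[-0.997, -0.071, 0.001], [-0.071, 0.997, 0.0], [-0.001, 0.0, -1.0]]
force: [0.4, 0.7, -0.4]
opening: 0.459
grasp_force: 0.0
```

Request:
move_arm(increments=[{"xyz": [-21, -29, 1], "roll": -0.03, "grip": 45}, {"xyz": [-20, -29, 2], "roll": -0.03, "grip": 45}, {"xyz": [-18, -30, 1], "roll": -0.04, "grip": 45}, {"xyz": [-18, -30, 1], "roll": -0.03, "grip": 45}, {"xyz": [-17, -31, 1], "roll": -0.03, "grip": 45}])

```text
time_s: 2.25
position: [0.4991, 0.1949, 0.2057]
tcp_rot: [[-0.974, -0.228, 0.0], [-0.228, 0.974, 0.0], [-0.0, 0.0, -1.0]]
force: [0.3, 0.4, 0.3]
opening: 0.446
grasp_force: 0.0
```

Request:
move_arm(increments=[{"xyz": [-15, -32, 1], "roll": -0.04, "grip": 45}, {"xyz": [-15, -32, 1], "roll": -0.03, "grip": 45}, {"xyz": [-13, -33, 1], "roll": -0.03, "grip": 45}, {"xyz": [-13, -33, 1], "roll": -0.03, "grip": 45}, {"xyz": [-11, -33, 2], "roll": -0.037, "grip": 45}])

```text
time_s: 2.67
position: [0.6113, 0.0584, 0.1998]
tcp_rot: [[-0.922, -0.387, 0.001], [-0.387, 0.922, 0.0], [-0.001, -0.0, -1.0]]
force: [0.7, 0.0, 0.3]
opening: 0.453
grasp_force: 0.0
```

Request:
move_arm(increments=[{"xyz": [-1, -17, 30], "roll": 0, "grip": 45}, {"xyz": [0, -17, 30], "roll": 0, "grip": 45}, {"xyz": [-1, -16, 30], "roll": 0, "grip": 45}, {"xyz": [-1, -17, 30], "roll": 0, "grip": 45}, {"xyz": [0, 0, 0], "roll": 0, "grip": 45}])

```text
time_s: 3.08
position: [0.6362, -0.0032, 0.0732]
tcp_rot: [[-0.924, -0.383, -0.009], [-0.383, 0.924, 0.001], [0.008, 0.004, -1.0]]
force: [-0.4, 1.0, 0.3]
opening: 0.45
grasp_force: 0.0
```

Run:
```python
from h import *
p,d,w=shot("scene","s1");shot("top","t1")
plan([(638.7,-.8,50,202.7,15),(638.7,-.8,16,202.7,12)])
```

```text
at [637.8  -0.9  78.2] yaw -157.38 tilt [-0.0032  0.0009] t 3.1833 F [ 0.4  1.2 -0.1] open 0.448 gf 0.0
0 {"xyz":[-0.0, -0.0, 14.0],"roll":-0.0}
0 {"xyz":[-0.9, -0.2, 14.2],"roll":-0.001}
-- [638.7  -0.7  50. ] -157.32
0 {"xyz":[0.0, -0.0, 11.0],"roll":-0.0}
0 {"xyz":[0.0, -0.0, 12.0],"roll":-0.0}
0 {"xyz":[0.0, -0.0, 11.0],"roll":-0.0}
-- [638.7  -0.7  16. ] -157.32
```

View pics/s1.png

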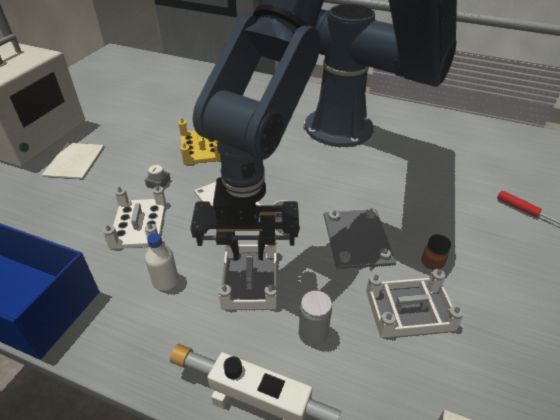

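The gripper (245,215) is above the open tray (250,275), and the bottle (160,265) and canister (315,318) are clear of it.

Request:
move_arm(increments=[{"xyz": [0, 0, 16], "roll": 0, "grip": 45}, {"xyz": [0, 0, 16], "roll": 0, "grip": 45}, {"xyz": [0, 0, 14], "roll": 0, "grip": 45}, {"xyz": [0, 0, 10], "roll": 0, "grip": 45}, {"xyz": [0, 0, 7], "roll": 0, "grip": 45}])

```text
time_s: 3.6
position: [0.6392, 0.0003, 0.0175]
tcp_rot: [[-0.922, -0.387, 0.002], [-0.387, 0.922, -0.0], [-0.002, -0.001, -1.0]]
force: [0.5, 0.6, 1.0]
opening: 0.449
grasp_force: 0.0
```

Request:
move_arm(increments=[{"xyz": [0, 0, 0], "roll": 0, "grip": 45}, {"xyz": [0, 0, 0], "roll": 0, "grip": 45}, {"xyz": [0, 0, 0], "roll": 0, "grip": 45}])

```text
time_s: 3.85
position: [0.6394, -0.0005, 0.0177]
tcp_rot: [[-0.922, -0.386, 0.002], [-0.386, 0.922, -0.0], [-0.002, -0.001, -1.0]]
force: [0.3, 0.4, 0.7]
opening: 0.452
grasp_force: 0.0
```

Request:
move_arm(increments=[{"xyz": [0, 0, 0], "roll": 0, "grip": 0}, {"xyz": [0, 0, 0], "roll": 0, "grip": 0}, {"xyz": [0, 0, 0], "roll": 0, "grip": 0}, {"xyz": [0, 0, 0], "roll": 0, "grip": 0}, {"xyz": [0, 0, 0], "roll": 0, "grip": 0}])

```text
time_s: 4.27
position: [0.6389, -0.0008, 0.0168]
tcp_rot: [[-0.923, -0.386, 0.001], [-0.386, 0.923, -0.0], [-0.0, -0.001, -1.0]]
force: [0.2, -2.3, -0.4]
opening: 0.158
grasp_force: 1.1
```

Request:
move_arm(increments=[{"xyz": [0, 0, -5], "roll": 0, "grip": 0}, {"xyz": [0, 0, -15], "roll": 0, "grip": 0}, {"xyz": [0, 0, -25], "roll": 0, "grip": 0}, {"xyz": [0, 0, -25], "roll": 0, "grip": 0}, {"xyz": [0, 0, -20], "roll": 0, "grip": 0}])

```text
time_s: 4.68
position: [0.6382, -0.0005, 0.1074]
tcp_rot: [[-0.923, -0.386, -0.001], [-0.386, 0.923, 0.0], [0.001, 0.001, -1.0]]
force: [0.9, 0.3, -3.3]
opening: 0.133
grasp_force: 30.0
```

Request:
move_arm(increments=[{"xyz": [0, 0, 0], "roll": 0, "grip": 0}, {"xyz": [0, 0, 0], "roll": 0, "grip": 0}, {"xyz": [0, 0, 0], "roll": 0, "grip": 0}])

```text
time_s: 4.93
position: [0.6372, -0.0003, 0.1051]
tcp_rot: [[-0.923, -0.386, -0.003], [-0.386, 0.923, 0.001], [0.003, 0.002, -1.0]]
force: [-0.9, 0.5, -4.0]
opening: 0.137
grasp_force: 30.0
```

Run:
```python
from h import *
plan([(440.5,175.6,110,207.55,30)])
```

```text
at [ 6.372e+02 -3.000e-01  1.051e+02] yaw -157.3 tilt [-0.0032  0.0006] t 4.9333 F [-0.9  0.5 -4. ] open 0.137 gf 29.99825958162546
0 {"xyz":[13.0, 26.0, -1.0],"roll":-0.01}
0 {"xyz":[12.0, 27.0, -0.0],"roll":-0.01}
0 {"xyz":[12.0, 27.0, -1.0],"roll":-0.01}
0 {"xyz":[12.0, 27.0, -0.0],"roll":-0.01}
0 {"xyz":[11.0, 27.0, -1.0],"roll":-0.01}
1 {"xyz":[12.0, 27.0, -0.0],"roll":-0.01}
1 {"xyz":[11.0, 27.0, -1.0],"roll":-0.01}
1 {"xyz":[10.0, 27.0, -0.0],"roll":-0.01}
1 {"xyz":[10.9, 27.5, -0.9],"roll":-0.005}
-- [440.5 175.6 110. ] -152.43
```

Request:
move_arm(increments=[{"xyz": [13, 26, 0], "roll": -0.01, "grip": 0}, {"xyz": [12, 27, 0], "roll": -0.01, "grip": 0}, {"xyz": [12, 27, 0], "roll": -0.01, "grip": 0}, {"xyz": [12, 27, 0], "roll": -0.01, "grip": 0}, {"xyz": [11, 27, 0], "roll": -0.01, "grip": 0}])

```text
time_s: 5.35
position: [0.5266, 0.0984, 0.1045]
tcp_rot: [[-0.902, -0.431, -0.005], [-0.431, 0.902, 0.0], [0.004, 0.002, -1.0]]
force: [-0.8, 1.1, -3.1]
opening: 0.135
grasp_force: 30.0
```

Request:
move_arm(increments=[{"xyz": [12, 27, 0], "roll": -0.01, "grip": 0}, {"xyz": [11, 27, 0], "roll": -0.01, "grip": 0}, {"xyz": [10, 27, 0], "roll": -0.01, "grip": 0}, {"xyz": [11, 27, 0], "roll": -0.005, "grip": 0}, {"xyz": [0, 0, 0], "roll": 0, "grip": 0}])

```text
time_s: 5.77
position: [0.4334, 0.1768, 0.1045]
tcp_rot: [[-0.885, -0.466, -0.013], [-0.466, 0.885, -0.001], [0.012, 0.006, -1.0]]
force: [-2.0, -1.4, -3.7]
opening: 0.135
grasp_force: 30.0
```

Request:
move_arm(increments=[{"xyz": [0, 0, 0], "roll": 0, "grip": 0}, {"xyz": [0, 0, 0], "roll": 0, "grip": 0}, {"xyz": [0, 0, 0], "roll": 0, "grip": 0}, {"xyz": [0, 0, 0], "roll": 0, "grip": 0}])

```text
time_s: 6.1
position: [0.4431, 0.1743, 0.1062]
tcp_rot: [[-0.887, -0.462, 0.0], [-0.462, 0.887, -0.0], [-0.0, -0.0, -1.0]]
force: [-0.9, -0.1, -3.2]
opening: 0.134
grasp_force: 30.0
```

Run:
```python
from h import *
w={n:shot(n,n+"2")[2] for n in("top","scene")}
plan([(440.5,175.6,70,207.55,15)])
c=(.44,.176)
z=bot.read_state()["position"][2]-.015
for n in w: print(n,"tray",rect(find(w[n],c,z+.044,z+.07),c),bar(w[n],c,z+.041), "dock", rect(find(w[n],c,.0155,.036,.1),c))
```

```text
at [442.8 174.3 106.4] yaw -152.5 tilt [ 0.0002 -0.    ] t 6.2 F [-0.2  0.4 -3.3] open 0.135 gf 29.99807819724083
0 {"xyz":[0.0, 1.0, 12.0],"roll":-0.0}
0 {"xyz":[1.0, 0.0, 12.0],"roll":-0.0}
0 {"xyz":[0.5, 1.2, 12.4],"roll":-0.001}
-- [440.5 175.6  70. ] -152.45
top tray None (array([418.5, 160.9]), array([2., 3.]), array([418.2, 160.8]), np.float64(120.84), 3) dock None
scene tray (array([445.6, 176.5]), np.float64(26.38), np.float64(4.8), 3) (array([451.7, 176.1]), array([40., 29.]), array([451.6, 178.7]), np.float64(15.45), 115) dock (array([441.2, 174.2]), np.float64(27.94), np.float64(0.3), 3)
```

View pics/scene2.png

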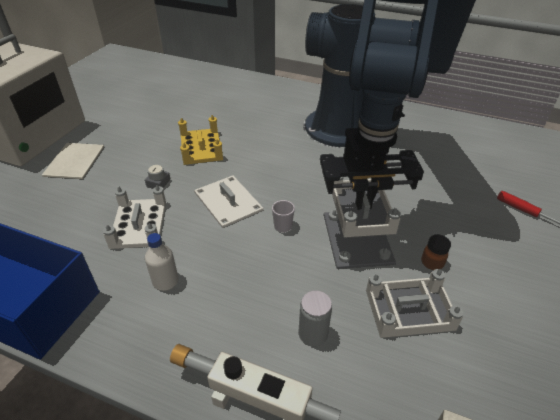

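The tray (365,205) is held level over the dock (360,240). I'll go down to just above the pins and trim there.

Request:
move_arm(increments=[{"xyz": [0, 1, 12], "roll": 0, "grip": 0}, {"xyz": [1, 0, 15], "roll": 0, "grip": 0}, {"xyz": [0, 1, 12], "roll": 0, "grip": 0}, {"xyz": [0, 0, 9], "roll": 0, "grip": 0}, {"xyz": [0, 0, 0], "roll": 0, "grip": 0}])

```text
time_s: 6.62
position: [0.4397, 0.1757, 0.0571]
tcp_rot: [[-0.887, -0.462, -0.003], [-0.462, 0.887, -0.0], [0.003, 0.001, -1.0]]
force: [-1.4, -0.6, -4.0]
opening: 0.134
grasp_force: 30.0
```

Request:
move_arm(increments=[{"xyz": [0, 0, 0], "roll": 0, "grip": 0}, {"xyz": [0, 0, 0], "roll": 0, "grip": 0}, {"xyz": [0, 0, 0], "roll": 0, "grip": 0}, {"xyz": [0, 0, 0], "roll": 0, "grip": 0}, {"xyz": [0, 0, 0], "roll": 0, "grip": 0}])

```text
time_s: 7.03
position: [0.4406, 0.1762, 0.0591]
tcp_rot: [[-0.886, -0.463, 0.001], [-0.463, 0.886, 0.0], [-0.001, -0.0, -1.0]]
force: [1.0, -0.2, -3.1]
opening: 0.138
grasp_force: 30.0
```

Run:
```python
from h import *
plan([(440.5,175.6,37,207.55,10)])
```

```text
at [440.6 176.2  59.1] yaw -152.42 tilt [0.0012 0.0001] t 7.0333 F [ 1.  -0.2 -3.1] open 0.138 gf 29.99805886298418
0 {"xyz":[0.0, -0.0, 7.0],"roll":0.0}
0 {"xyz":[0.0, -0.0, 8.0],"roll":0.0}
0 {"xyz":[0.4, -0.5, 7.1],"roll":0.0}
-- [440.5 175.6  37. ] -152.42
```

Request:
move_arm(increments=[{"xyz": [0, -0.5, 5], "roll": 0, "grip": 0}, {"xyz": [0, 0, 5], "roll": 0, "grip": 0}, {"xyz": [0, 0, 5], "roll": 0, "grip": 0}, {"xyz": [0, 0, 4], "roll": 0, "grip": 0}, {"xyz": [0, 0, 3], "roll": 0, "grip": 0}])

```text
time_s: 7.45
position: [0.4401, 0.1757, 0.0368]
tcp_rot: [[-0.886, -0.463, -0.001], [-0.463, 0.886, -0.0], [0.001, 0.0, -1.0]]
force: [-7.1, -1.4, 47.0]
opening: 0.137
grasp_force: 30.0
```

Request:
move_arm(increments=[{"xyz": [0, 0, 1], "roll": 0, "grip": 0}, {"xyz": [0, 0, 0], "roll": 0, "grip": 0}, {"xyz": [0, 0, 0], "roll": 0, "grip": 0}])

```text
time_s: 7.7
position: [0.4402, 0.1757, 0.0369]
tcp_rot: [[-0.886, -0.463, 0.0], [-0.463, 0.886, -0.0], [-0.0, -0.0, -1.0]]
force: [-2.5, -0.9, 15.0]
opening: 0.128
grasp_force: 30.0
```

Request:
move_arm(increments=[{"xyz": [0, 0, 0], "roll": 0, "grip": 45}, {"xyz": [0, 0, 0], "roll": 0, "grip": 45}, {"xyz": [0, 0, 0], "roll": 0, "grip": 45}, {"xyz": [0, 0, 0], "roll": 0, "grip": 45}, {"xyz": [0, 0, 0], "roll": 0, "grip": 45}])

```text
time_s: 8.12
position: [0.4405, 0.1757, 0.0353]
tcp_rot: [[-0.886, -0.463, -0.0], [-0.463, 0.886, -0.0], [0.0, 0.0, -1.0]]
force: [0.3, -0.7, -0.3]
opening: 0.41
grasp_force: 0.0
```

Request:
move_arm(increments=[{"xyz": [0, 0, -10], "roll": 0, "grip": 45}, {"xyz": [0, 0, -20], "roll": 0, "grip": 45}, {"xyz": [0, 0, -25], "roll": 0, "grip": 45}, {"xyz": [0, 0, -25], "roll": 0, "grip": 45}, {"xyz": [0, 0, -15], "roll": 0, "grip": 45}])

```text
time_s: 8.53
position: [0.4412, 0.1759, 0.1331]
tcp_rot: [[-0.886, -0.463, 0.003], [-0.463, 0.886, 0.0], [-0.003, -0.001, -1.0]]
force: [-0.1, -0.6, -0.4]
opening: 0.448
grasp_force: 0.0
```

Run:
```python
from h import *
plan([(588.4,319.6,90,118.2,20)])
```

```text
at [441.2 175.9 133.1] yaw -152.42 tilt [0.0028 0.0004] t 8.5333 F [-0.1 -0.6 -0.4] open 0.448 gf 0.0
0 {"xyz":[-14.0, 4.0, 3.0],"roll":0.11}
0 {"xyz":[-14.0, 6.0, 3.0],"roll":0.11}
0 {"xyz":[-12.0, 7.0, 3.0],"roll":0.11}
0 {"xyz":[-12.0, 9.0, 3.0],"roll":0.12}
0 {"xyz":[-11.0, 10.0, 3.0],"roll":0.11}
1 {"xyz":[-10.0, 11.0, 3.0],"roll":0.11}
1 {"xyz":[-8.0, 12.0, 4.0],"roll":0.11}
1 {"xyz":[-7.0, 13.0, 3.0],"roll":0.11}
1 {"xyz":[-6.0, 13.0, 3.0],"roll":0.11}
1 {"xyz":[-4.0, 15.0, 3.0],"roll":0.11}
2 {"xyz":[-2.0, 14.0, 3.0],"roll":0.12}
2 {"xyz":[-1.0, 15.0, 3.0],"roll":0.11}
2 {"xyz":[1.0, 14.0, 3.0],"roll":0.11}
2 {"xyz":[2.3, 14.9, 3.1],"roll":0.11}
-- [588.4 319.6  90. ] -241.8
```

Request:
move_arm(increments=[{"xyz": [-14, 4, 3], "roll": 0.11, "grip": 45}, {"xyz": [-14, 6, 3], "roll": 0.11, "grip": 45}, {"xyz": [-12, 7, 3], "roll": 0.11, "grip": 45}, {"xyz": [-12, 9, 3], "roll": 0.12, "grip": 45}, {"xyz": [-11, 10, 3], "roll": 0.11, "grip": 45}])

```text
time_s: 8.95
position: [0.4931, 0.2278, 0.1161]
tcp_rot: [[-0.996, 0.084, 0.0], [0.084, 0.996, 0.0], [-0.0, 0.0, -1.0]]
force: [-0.2, -0.3, 0.2]
opening: 0.452
grasp_force: 0.0
```

Request:
move_arm(increments=[{"xyz": [-10, 11, 3], "roll": 0.11, "grip": 45}, {"xyz": [-8, 12, 4], "roll": 0.11, "grip": 45}, {"xyz": [-7, 13, 3], "roll": 0.11, "grip": 45}, {"xyz": [-6, 13, 3], "roll": 0.11, "grip": 45}, {"xyz": [-4, 15, 3], "roll": 0.11, "grip": 45}])

```text
time_s: 9.37
position: [0.5461, 0.279, 0.0999]
tcp_rot: [[-0.806, 0.593, -0.001], [0.593, 0.806, -0.0], [0.0, -0.001, -1.0]]
force: [-0.0, -0.8, 0.8]
opening: 0.454
grasp_force: 0.0
```

Request:
move_arm(increments=[{"xyz": [-2, 14, 3], "roll": 0.12, "grip": 45}, {"xyz": [-1, 15, 3], "roll": 0.11, "grip": 45}, {"xyz": [1, 14, 3], "roll": 0.11, "grip": 45}, {"xyz": [2, 15, 3], "roll": 0.11, "grip": 45}, {"xyz": [0, 0, 0], "roll": 0, "grip": 45}])

```text
time_s: 9.78
position: [0.59, 0.3209, 0.0878]
tcp_rot: [[-0.471, 0.882, 0.003], [0.882, 0.471, 0.001], [-0.0, 0.003, -1.0]]
force: [0.2, 0.2, -0.5]
opening: 0.449
grasp_force: 0.0
```

Request:
move_arm(increments=[{"xyz": [0, 0, 0], "roll": 0, "grip": 45}, {"xyz": [0, 0, 0], "roll": 0, "grip": 45}, {"xyz": [0, 0, 0], "roll": 0, "grip": 45}, {"xyz": [0, 0, 0], "roll": 0, "grip": 45}])

```text
time_s: 10.12
position: [0.5872, 0.3186, 0.0878]
tcp_rot: [[-0.473, 0.881, -0.001], [0.881, 0.473, -0.0], [0.0, -0.001, -1.0]]
force: [0.8, -0.6, 0.2]
opening: 0.447
grasp_force: 0.0
```

Run:
```python
from h import *
w={n:shot(n,n+"3")[2] for n in("top","scene")}
plan([(588.4,319.6,16,118.2,15)])
c=(.44,.176)
for n in w: print(n,"open seated",rect(find(w[n],c,.0645,.09),c),np.nanmedian(w[n][...,2][(np.hypot(w[n][...,0]-.44,w[n][...,1]-.176)<.1)&(w[n][...,2]>.064)&(w[n][...,2]<.075)]))
```

```text
at [587.6 318.8  87.8] yaw 118.2 tilt [-0.0002 -0.0001] t 10.2167 F [-0.1  0.2 -0.4] open 0.451 gf 0.0
0 {"xyz":[0.0, 0.0, 14.0],"roll":0.0}
0 {"xyz":[0.0, 0.0, 15.0],"roll":0.0}
0 {"xyz":[0.0, 1.0, 14.0],"roll":0.0}
0 {"xyz":[0.0, -0.0, 14.0],"roll":0.0}
0 {"xyz":[0.3, 0.1, 14.8],"roll":0.0}
-- [588.4 319.6  16. ] 118.2
top open seated (array([439.3, 176.6]), np.float64(27.71), np.float64(0.4), 4) 0.07076581173777788
scene open seated (array([441.7, 174.7]), np.float64(27.61), np.float64(0.6), 4) 0.06928790675770787
```

Request:
move_arm(increments=[{"xyz": [0, 1, 17], "roll": 0, "grip": 45}, {"xyz": [0, 0, 17], "roll": 0, "grip": 45}, {"xyz": [0, 0, 17], "roll": 0, "grip": 45}, {"xyz": [0, 0, 13], "roll": 0, "grip": 45}, {"xyz": [0, 0, 7], "roll": 0, "grip": 45}])

```text
time_s: 10.63
position: [0.5876, 0.3191, 0.0147]
tcp_rot: [[-0.472, 0.881, -0.003], [0.881, 0.472, -0.001], [0.0, -0.003, -1.0]]
force: [0.3, 0.4, 0.8]
opening: 0.45
grasp_force: 0.0
```

Request:
move_arm(increments=[{"xyz": [0, 0, 0], "roll": 0, "grip": 45}, {"xyz": [0, 0, 0], "roll": 0, "grip": 45}, {"xyz": [0, 0, 0], "roll": 0, "grip": 45}, {"xyz": [0, 0, 0], "roll": 0, "grip": 0}, {"xyz": [0, 0, 0], "roll": 0, "grip": 0}])

```text
time_s: 11.05
position: [0.5895, 0.32, 0.0176]
tcp_rot: [[-0.472, 0.881, 0.002], [0.881, 0.472, 0.001], [-0.0, 0.002, -1.0]]
force: [-0.5, -0.2, 0.6]
opening: 0.367
grasp_force: 0.0
```

Request:
move_arm(increments=[{"xyz": [0, 0, 0], "roll": 0, "grip": 0}, {"xyz": [0, 0, 0], "roll": 0, "grip": 0}, {"xyz": [0, 0, 0], "roll": 0, "grip": 0}, {"xyz": [0, 0, 0], "roll": 0, "grip": 0}, {"xyz": [0, 0, 0], "roll": 0, "grip": 0}])

```text
time_s: 11.47
position: [0.5872, 0.3189, 0.0167]
tcp_rot: [[-0.473, 0.881, -0.004], [0.881, 0.473, -0.002], [0.0, -0.004, -1.0]]
force: [-4.8, -3.7, 5.3]
opening: 0.138
grasp_force: 30.0
```

Request:
move_arm(increments=[{"xyz": [0, 0, -10], "roll": 0, "grip": 0}, {"xyz": [0, 0, -25], "roll": 0, "grip": 0}, {"xyz": [0, 0, -35], "roll": 0, "grip": 0}, {"xyz": [0, 0, -35], "roll": 0, "grip": 0}, {"xyz": [0, 0, -25], "roll": 0, "grip": 0}])

```text
time_s: 11.88
position: [0.5906, 0.3205, 0.1495]
tcp_rot: [[-0.472, 0.881, 0.005], [0.881, 0.472, 0.002], [-0.0, 0.005, -1.0]]
force: [1.6, 0.3, -3.7]
opening: 0.133
grasp_force: 30.0
```

Request:
move_arm(increments=[{"xyz": [0, 0, 0], "roll": 0, "grip": 0}, {"xyz": [0, 0, 0], "roll": 0, "grip": 0}, {"xyz": [0, 0, 0], "roll": 0, "grip": 0}])

```text
time_s: 12.13
position: [0.5877, 0.3194, 0.145]
tcp_rot: [[-0.472, 0.881, -0.002], [0.881, 0.472, -0.001], [0.0, -0.002, -1.0]]
force: [-0.9, 0.2, -4.4]
opening: 0.135
grasp_force: 30.0
```

Run:
```python
from h import *
plan([(440.5,175.6,140,27.6,20)])
```

```text
at [587.7 319.4 145. ] yaw 118.19 tilt [-0.0024 -0.0007] t 12.1333 F [-0.9  0.2 -4.4] open 0.135 gf 29.990195520222187
0 {"xyz":[-4.0, -14.0, 0.0],"roll":0.11}
0 {"xyz":[-6.0, -14.0, 1.0],"roll":0.12}
0 {"xyz":[-7.0, -13.0, 0.0],"roll":0.11}
0 {"xyz":[-8.0, -12.0, 0.0],"roll":0.11}
0 {"xyz":[-10.0, -10.0, 1.0],"roll":0.11}
1 {"xyz":[-11.0, -10.0, 0.0],"roll":0.12}
1 {"xyz":[-12.0, -9.0, 0.0],"roll":0.11}
1 {"xyz":[-13.0, -7.0, 1.0],"roll":0.11}
1 {"xyz":[-14.0, -5.0, 0.0],"roll":0.12}
1 {"xyz":[-14.0, -4.0, 1.0],"roll":0.11}
2 {"xyz":[-14.0, -2.0, -0.0],"roll":0.11}
2 {"xyz":[-15.0, -1.0, 0.0],"roll":0.12}
2 {"xyz":[-15.0, 1.0, 1.0],"roll":0.11}
2 {"xyz":[-14.3, 2.5, -0.0],"roll":0.111}
-- [440.5 175.6 140. ] 27.61
```

Request:
move_arm(increments=[{"xyz": [-4, -14, 0], "roll": 0.11, "grip": 0}, {"xyz": [-6, -14, 1], "roll": 0.12, "grip": 0}, {"xyz": [-7, -13, 0], "roll": 0.11, "grip": 0}, {"xyz": [-8, -12, 0], "roll": 0.11, "grip": 0}, {"xyz": [-10, -10, 1], "roll": 0.11, "grip": 0}])

```text
time_s: 12.55
position: [0.5342, 0.2677, 0.1417]
tcp_rot: [[0.073, 0.997, -0.005], [0.997, -0.073, -0.001], [-0.002, -0.005, -1.0]]
force: [0.2, 0.1, -2.7]
opening: 0.137
grasp_force: 30.0
```

Request:
move_arm(increments=[{"xyz": [-11, -10, 0], "roll": 0.12, "grip": 0}, {"xyz": [-12, -9, 0], "roll": 0.11, "grip": 0}, {"xyz": [-13, -7, 1], "roll": 0.11, "grip": 0}, {"xyz": [-14, -5, 0], "roll": 0.12, "grip": 0}, {"xyz": [-14, -4, 1], "roll": 0.11, "grip": 0}])

```text
time_s: 12.97
position: [0.4816, 0.2159, 0.1402]
tcp_rot: [[0.6, 0.8, -0.004], [0.8, -0.6, -0.001], [-0.003, -0.003, -1.0]]
force: [0.3, -0.1, -3.5]
opening: 0.137
grasp_force: 30.0
```

Request:
move_arm(increments=[{"xyz": [-14, -2, 0], "roll": 0.11, "grip": 0}, {"xyz": [-15, -1, 0], "roll": 0.12, "grip": 0}, {"xyz": [-15, 1, 1], "roll": 0.11, "grip": 0}, {"xyz": [-14, 2, 0], "roll": 0.11, "grip": 0}, {"xyz": [0, 0, 0], "roll": 0, "grip": 0}])

```text
time_s: 13.38
position: [0.4365, 0.1749, 0.1393]
tcp_rot: [[0.887, 0.461, -0.01], [0.461, -0.887, -0.002], [-0.009, -0.003, -1.0]]
force: [-2.0, 0.2, -4.2]
opening: 0.136
grasp_force: 30.0
```

Request:
move_arm(increments=[{"xyz": [0, 0, 8], "roll": 0, "grip": 0}, {"xyz": [0, 0, 10], "roll": 0, "grip": 0}, {"xyz": [0, 0, 8], "roll": 0, "grip": 0}, {"xyz": [0, 0, 4], "roll": 0, "grip": 0}, {"xyz": [0, 0, 0], "roll": 0, "grip": 0}])

```text
time_s: 13.8
position: [0.441, 0.1767, 0.1099]
tcp_rot: [[0.885, 0.465, -0.003], [0.465, -0.885, -0.0], [-0.003, -0.001, -1.0]]
force: [-0.8, -0.5, -3.3]
opening: 0.138
grasp_force: 30.0
```

Request:
move_arm(increments=[{"xyz": [0, 0, 0], "roll": 0, "grip": 0}, {"xyz": [0, 0, 0], "roll": 0, "grip": 0}, {"xyz": [0, 0, 0], "roll": 0, "grip": 0}, {"xyz": [0, 0, 0], "roll": 0, "grip": 0}])

```text
time_s: 14.13
position: [0.4418, 0.1766, 0.1119]
tcp_rot: [[0.886, 0.464, 0.001], [0.464, -0.886, 0.0], [0.001, 0.0, -1.0]]
force: [-0.1, 0.7, -3.9]
opening: 0.135
grasp_force: 30.0
```

Run:
```python
from h import *
shot("scene","scene4")
plan([(440.5,175.6,87,27.6,10)])
```

```text
at [441.8 176.6 111.9] yaw 27.67 tilt [0.001  0.0001] t 14.1833 F [-0.5 -0.1 -3.6] open 0.133 gf 29.990398222580552
0 {"xyz":[-1.0, 0.0, 8.0],"roll":0.0}
0 {"xyz":[-0.0, 0.0, 9.0],"roll":0.0}
0 {"xyz":[-0.6, 0.3, 7.9],"roll":0.001}
-- [440.5 175.6  87. ] 27.62
```

View pics/scene4.png

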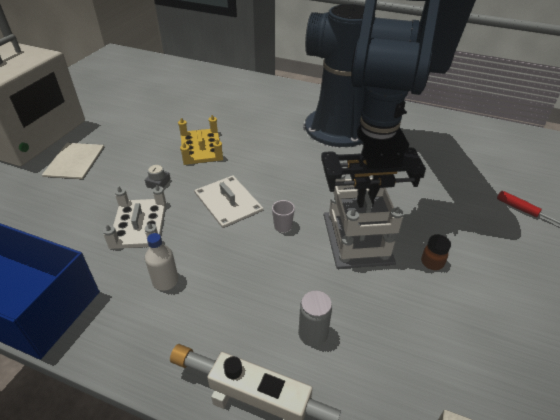

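The divided tray (367,200) hangs just above the seated open tray (365,225), lined up with it. Lowering now.

Request:
move_arm(increments=[{"xyz": [-1.5, 0.3, 4], "roll": 0, "grip": 0}, {"xyz": [0, 0, 6], "roll": 0, "grip": 0}, {"xyz": [0, 0, 6], "roll": 0, "grip": 0}, {"xyz": [0, 0, 5], "roll": 0, "grip": 0}, {"xyz": [0, 0, 4], "roll": 0, "grip": 0}])

```text
time_s: 14.6
position: [0.4395, 0.1753, 0.0862]
tcp_rot: [[0.886, 0.464, -0.002], [0.464, -0.886, -0.001], [-0.002, -0.0, -1.0]]
force: [-8.5, -1.3, 45.8]
opening: 0.133
grasp_force: 30.0
```

Request:
move_arm(increments=[{"xyz": [0, 0, 1], "roll": 0, "grip": 0}, {"xyz": [0, 0, 0], "roll": 0, "grip": 0}, {"xyz": [0, 0, 0], "roll": 0, "grip": 0}])

```text
time_s: 14.85
position: [0.4395, 0.1753, 0.0863]
tcp_rot: [[0.886, 0.465, -0.001], [0.465, -0.886, -0.001], [-0.001, -0.0, -1.0]]
force: [-3.5, -1.7, 9.4]
opening: 0.135
grasp_force: 30.0
```

Request:
move_arm(increments=[{"xyz": [0, 0, 0], "roll": 0, "grip": 45}, {"xyz": [0, 0, 0], "roll": 0, "grip": 45}, {"xyz": [0, 0, 0], "roll": 0, "grip": 45}, {"xyz": [0, 0, 0], "roll": 0, "grip": 45}, {"xyz": [0, 0, 0], "roll": 0, "grip": 45}])

```text
time_s: 15.27
position: [0.4405, 0.1756, 0.0854]
tcp_rot: [[0.886, 0.464, 0.0], [0.464, -0.886, 0.0], [0.0, 0.0, -1.0]]
force: [-0.0, 0.4, -0.8]
opening: 0.406
grasp_force: 0.0
```

Request:
move_arm(increments=[{"xyz": [0, 0, -10], "roll": 0, "grip": 45}, {"xyz": [0, 0, -20], "roll": 0, "grip": 45}, {"xyz": [0, 0, -25], "roll": 0, "grip": 45}, {"xyz": [0, 0, -20], "roll": 0, "grip": 45}, {"xyz": [0, 0, -10], "roll": 0, "grip": 45}])

```text
time_s: 15.68
position: [0.4416, 0.1758, 0.1726]
tcp_rot: [[0.886, 0.464, 0.004], [0.464, -0.886, 0.001], [0.004, 0.001, -1.0]]
force: [0.2, 1.0, 0.7]
opening: 0.451
grasp_force: 0.0
```

Run:
```python
from h import *
plan([(545,-160,160,26.7,35),(590.8,-308.7,90,26.7,34)])
```

```text
at [441.6 175.8 172.6] yaw 27.67 tilt [0.0038 0.0006] t 15.6833 F [0.2 1.  0.7] open 0.451 gf 0.0
0 {"xyz":[-6.0, 31.0, 1.0],"roll":0.0}
0 {"xyz":[-6.0, 32.0, 1.0],"roll":0.0}
0 {"xyz":[-6.0, 31.0, 1.0],"roll":0.0}
0 {"xyz":[-5.0, 32.0, 2.0],"roll":0.01}
0 {"xyz":[-6.0, 31.0, 1.0],"roll":-0.0}
1 {"xyz":[-5.0, 32.0, 1.0],"roll":-0.0}
1 {"xyz":[-6.0, 31.0, 1.0],"roll":0.0}
1 {"xyz":[-6.0, 31.0, 1.0],"roll":0.0}
1 {"xyz":[-5.0, 32.0, 1.0],"roll":0.0}
1 {"xyz":[-6.0, 31.0, 1.0],"roll":0.01}
2 {"xyz":[-4.8, 31.9, 1.6],"roll":-0.003}
-- [ 545. -160.  160.] 26.69
2 {"xyz":[-4.0, 26.0, 12.0],"roll":-0.0}
2 {"xyz":[-5.0, 25.0, 11.0],"roll":-0.0}
2 {"xyz":[-4.0, 26.0, 12.0],"roll":-0.0}
2 {"xyz":[-4.0, 25.0, 12.0],"roll":-0.0}
3 {"xyz":[-5.0, 26.0, 11.0],"roll":-0.0}
3 {"xyz":[-3.9, 25.4, 12.0],"roll":-0.0}
-- [ 590.8 -308.7   90. ] 26.69
```

Request:
move_arm(increments=[{"xyz": [-6, 31, 1], "roll": 0, "grip": 45}, {"xyz": [-6, 32, 1], "roll": 0, "grip": 45}, {"xyz": [-6, 31, 1], "roll": 0, "grip": 45}, {"xyz": [-5, 32, 2], "roll": 0.01, "grip": 45}, {"xyz": [-6, 31, 1], "roll": 0, "grip": 45}])

```text
time_s: 16.1
position: [0.4877, 0.0215, 0.1644]
tcp_rot: [[0.89, 0.455, 0.0], [0.455, -0.89, -0.0], [0.0, 0.0, -1.0]]
force: [0.1, 0.0, 0.0]
opening: 0.455
grasp_force: 0.0
```

Request:
move_arm(increments=[{"xyz": [-5, 32, 1], "roll": 0, "grip": 45}, {"xyz": [-6, 31, 1], "roll": 0, "grip": 45}, {"xyz": [-6, 31, 1], "roll": 0, "grip": 45}, {"xyz": [-5, 32, 1], "roll": 0, "grip": 45}, {"xyz": [-6, 31, 1], "roll": 0.007, "grip": 45}])

```text
time_s: 16.52
position: [0.5341, -0.1313, 0.1593]
tcp_rot: [[0.894, 0.449, 0.0], [0.449, -0.894, 0.0], [0.0, -0.0, -1.0]]
force: [-0.1, 0.4, 0.3]
opening: 0.448
grasp_force: 0.0
```

Request:
move_arm(increments=[{"xyz": [-5, 32, 2], "roll": 0, "grip": 45}, {"xyz": [-4, 26, 12], "roll": 0, "grip": 45}, {"xyz": [-5, 25, 11], "roll": 0, "grip": 45}, {"xyz": [-4, 26, 12], "roll": 0, "grip": 45}, {"xyz": [-4, 25, 12], "roll": 0, "grip": 45}])

```text
time_s: 16.93
position: [0.5745, -0.2607, 0.1097]
tcp_rot: [[0.894, 0.449, -0.0], [0.449, -0.894, 0.0], [0.0, -0.0, -1.0]]
force: [1.7, 0.9, -0.1]
opening: 0.449
grasp_force: 0.0
```

Request:
move_arm(increments=[{"xyz": [-5, 26, 11], "roll": 0, "grip": 45}, {"xyz": [-4, 25, 12], "roll": 0, "grip": 45}, {"xyz": [0, 0, 0], "roll": 0, "grip": 45}, {"xyz": [0, 0, 0], "roll": 0, "grip": 45}, {"xyz": [0, 0, 0], "roll": 0, "grip": 45}])

```text
time_s: 17.35
position: [0.5885, -0.308, 0.0871]
tcp_rot: [[0.894, 0.449, -0.001], [0.449, -0.894, 0.001], [-0.001, -0.002, -1.0]]
force: [0.3, 0.8, -0.2]
opening: 0.45
grasp_force: 0.0
```

Request:
move_arm(increments=[{"xyz": [0, 0, 0], "roll": 0, "grip": 45}, {"xyz": [0, 0, 0], "roll": 0, "grip": 45}])

```text
time_s: 17.52
position: [0.5892, -0.3075, 0.0882]
tcp_rot: [[0.893, 0.45, 0.0], [0.45, -0.893, 0.0], [0.0, -0.0, -1.0]]
force: [0.5, -0.1, 0.5]
opening: 0.452
grasp_force: 0.0
```

Run:
```python
from h import *
w={n:shot(n,n+"5")[2] for n in("top","scene")}
plan([(590.8,-308.7,16.5,26.7,15)])
c=(.44,.176)
for n in w: print(n,"div seated",rect(find(w[n],c,.1145,.14),c),np.nanmedian(w[n][...,2][(np.hypot(w[n][...,0]-.44,w[n][...,1]-.176)<.1)&(w[n][...,2]>.114)&(w[n][...,2]<.125)]))
```

```text
at [ 589.3 -307.9   88.3] yaw 26.76 tilt [ 0.0004 -0.0003] t 17.6167 F [-0.1  0.6 -0.7] open 0.448 gf 0.0
0 {"xyz":[0.0, 0.0, 14.0],"roll":0.0}
0 {"xyz":[0.0, 1.0, 15.0],"roll":0.0}
0 {"xyz":[1.0, -0.0, 14.0],"roll":0.0}
0 {"xyz":[-0.0, 0.0, 14.0],"roll":0.0}
0 {"xyz":[-0.1, 0.4, 14.8],"roll":0.001}
-- [ 590.7 -308.7   16.5] 26.7
top div seated (array([441.5, 177.8]), np.float64(27.62), np.float64(0.6), 4) 0.12082809973524822
scene div seated (array([444. , 175.9]), np.float64(27.57), np.float64(0.4), 4) 0.11931907201451866
```

Request:
move_arm(increments=[{"xyz": [1, 1, 17], "roll": 0, "grip": 45}, {"xyz": [0, 0, 17], "roll": 0, "grip": 45}, {"xyz": [0, 0, 17], "roll": 0, "grip": 45}, {"xyz": [0, 0, 13], "roll": 0, "grip": 45}, {"xyz": [0, 0, 7], "roll": 0, "grip": 45}])

```text
time_s: 18.03
position: [0.5897, -0.3082, 0.015]
tcp_rot: [[0.893, 0.45, -0.002], [0.45, -0.893, 0.002], [-0.001, -0.002, -1.0]]
force: [0.3, 0.0, -0.2]
opening: 0.453
grasp_force: 0.0
```

Request:
move_arm(increments=[{"xyz": [0, 0, 0], "roll": 0, "grip": 45}, {"xyz": [0, 0, 0], "roll": 0, "grip": 45}, {"xyz": [0, 0, 0], "roll": 0, "grip": 45}, {"xyz": [0, 0, 0], "roll": 0, "grip": 45}])

```text
time_s: 18.37
position: [0.5913, -0.3098, 0.0177]
tcp_rot: [[0.893, 0.449, 0.002], [0.449, -0.893, -0.001], [0.001, 0.002, -1.0]]
force: [-0.3, 0.1, 0.7]
opening: 0.447
grasp_force: 0.0
```

Request:
move_arm(increments=[{"xyz": [0, 0, 0], "roll": 0, "grip": 0}, {"xyz": [0, 0, 0], "roll": 0, "grip": 0}, {"xyz": [0, 0, 0], "roll": 0, "grip": 0}, {"xyz": [0, 0, 0], "roll": 0, "grip": 0}, {"xyz": [0, 0, 0], "roll": 0, "grip": 0}])

```text
time_s: 18.78
position: [0.5907, -0.3095, 0.0167]
tcp_rot: [[0.893, 0.449, 0.001], [0.449, -0.893, -0.001], [0.0, 0.001, -1.0]]
force: [0.8, -2.6, -2.4]
opening: 0.16
grasp_force: 0.8
```

Request:
move_arm(increments=[{"xyz": [0, 0, 0], "roll": 0, "grip": 0}, {"xyz": [0, 0, 0], "roll": 0, "grip": 0}, {"xyz": [0, 0, -10], "roll": 0, "grip": 0}, {"xyz": [0, 0, -25], "roll": 0, "grip": 0}, {"xyz": [0, 0, -35], "roll": 0, "grip": 0}])

```text
time_s: 19.2
position: [0.5873, -0.3068, 0.0834]
tcp_rot: [[0.894, 0.449, -0.009], [0.449, -0.894, 0.007], [-0.005, -0.01, -1.0]]
force: [0.8, 0.2, -3.5]
opening: 0.135
grasp_force: 30.0
```

Request:
move_arm(increments=[{"xyz": [0, 0, -35], "roll": 0, "grip": 0}, {"xyz": [0, 0, -35], "roll": 0, "grip": 0}, {"xyz": [0, 0, -30], "roll": 0, "grip": 0}, {"xyz": [0, 0, -5], "roll": 0, "grip": 0}, {"xyz": [0, 0, 0], "roll": 0, "grip": 0}])

```text
time_s: 19.62
position: [0.5914, -0.3098, 0.1943]
tcp_rot: [[0.893, 0.449, 0.004], [0.449, -0.893, -0.003], [0.002, 0.004, -1.0]]
force: [-0.5, -1.1, -2.9]
opening: 0.136
grasp_force: 30.0
```

Run:
```python
from h import *
plan([(442.5,176.6,185,27.6,28)])
```

```text
at [ 591.4 -309.8  194.3] yaw 26.69 tilt [ 0.004  -0.0029] t 19.6167 F [-0.5 -1.1 -2.9] open 0.136 gf 29.999905871227384
0 {"xyz":[4.0, -26.0, 0.0],"roll":-0.0}
0 {"xyz":[5.0, -27.0, 1.0],"roll":-0.0}
0 {"xyz":[4.0, -26.0, 0.0],"roll":-0.0}
0 {"xyz":[5.0, -27.0, 1.0],"roll":-0.0}
0 {"xyz":[4.0, -26.0, 0.0],"roll":-0.0}
1 {"xyz":[5.0, -26.0, 1.0],"roll":-0.0}
1 {"xyz":[4.0, -27.0, 0.0],"roll":-0.01}
1 {"xyz":[5.0, -26.0, 1.0],"roll":0.0}
1 {"xyz":[5.0, -26.0, 0.0],"roll":0.0}
1 {"xyz":[5.0, -27.0, 1.0],"roll":0.0}
2 {"xyz":[5.0, -26.0, 0.0],"roll":0.0}
2 {"xyz":[4.0, -26.0, 1.0],"roll":0.0}
2 {"xyz":[5.0, -27.0, 0.0],"roll":-0.0}
2 {"xyz":[5.0, -26.0, 1.0],"roll":-0.0}
2 {"xyz":[5.0, -26.0, 0.0],"roll":-0.0}
3 {"xyz":[4.0, -27.0, 1.0],"roll":-0.0}
3 {"xyz":[5.0, -26.0, 0.0],"roll":-0.0}
3 {"xyz":[5.0, -27.0, 1.0],"roll":-0.0}
3 {"xyz":[4.6, -25.9, 0.3],"roll":-0.006}
-- [442.5 176.6 185. ] 27.61
```

Request:
move_arm(increments=[{"xyz": [4, -26, 0], "roll": 0, "grip": 0}, {"xyz": [5, -27, 1], "roll": 0, "grip": 0}, {"xyz": [4, -26, 0], "roll": 0, "grip": 0}, {"xyz": [5, -27, 1], "roll": 0, "grip": 0}, {"xyz": [4, -26, 0], "roll": 0, "grip": 0}])

```text
time_s: 20.03
position: [0.548, -0.1789, 0.1863]
tcp_rot: [[0.894, 0.449, -0.006], [0.449, -0.894, 0.004], [-0.004, -0.006, -1.0]]
force: [-0.9, 0.7, -4.0]
opening: 0.136
grasp_force: 30.0
```

Request:
move_arm(increments=[{"xyz": [5, -26, 1], "roll": 0, "grip": 0}, {"xyz": [4, -27, 0], "roll": -0.01, "grip": 0}, {"xyz": [5, -26, 1], "roll": 0, "grip": 0}, {"xyz": [5, -26, 0], "roll": 0, "grip": 0}, {"xyz": [5, -27, 1], "roll": 0, "grip": 0}])

```text
time_s: 20.45
position: [0.5096, -0.0512, 0.1841]
tcp_rot: [[0.889, 0.458, -0.006], [0.458, -0.889, 0.002], [-0.004, -0.004, -1.0]]
force: [1.1, 0.1, -3.1]
opening: 0.133
grasp_force: 30.0
```

Request:
move_arm(increments=[{"xyz": [5, -26, 0], "roll": 0, "grip": 0}, {"xyz": [4, -26, 1], "roll": 0, "grip": 0}, {"xyz": [5, -27, 0], "roll": 0, "grip": 0}, {"xyz": [5, -26, 1], "roll": 0, "grip": 0}, {"xyz": [5, -26, 0], "roll": 0, "grip": 0}])

```text
time_s: 20.87
position: [0.4705, 0.0759, 0.1821]
tcp_rot: [[0.889, 0.458, -0.007], [0.458, -0.889, 0.001], [-0.006, -0.004, -1.0]]
force: [0.2, 1.4, -3.3]
opening: 0.135
grasp_force: 30.0
```

Request:
move_arm(increments=[{"xyz": [4, -27, 1], "roll": 0, "grip": 0}, {"xyz": [5, -26, 0], "roll": 0, "grip": 0}, {"xyz": [5, -27, 1], "roll": -0.006, "grip": 0}, {"xyz": [4, -24, 0], "roll": 0, "grip": 0}, {"xyz": [0, 0, 5], "roll": 0, "grip": 0}])

```text
time_s: 21.28
position: [0.4378, 0.1783, 0.1758]
tcp_rot: [[0.884, 0.467, -0.006], [0.467, -0.885, 0.001], [-0.005, -0.004, -1.0]]
force: [-0.2, -1.4, -2.4]
opening: 0.139
grasp_force: 30.0
```

Request:
move_arm(increments=[{"xyz": [0, 0, 10], "roll": 0, "grip": 0}, {"xyz": [0, 0, 6], "roll": 0, "grip": 0}, {"xyz": [0, 0, 0], "roll": 0, "grip": 0}, {"xyz": [0, 0, 0], "roll": 0, "grip": 0}, {"xyz": [0, 0, 0], "roll": 0, "grip": 0}])

```text
time_s: 21.7
position: [0.4417, 0.1746, 0.1611]
tcp_rot: [[0.887, 0.463, -0.001], [0.463, -0.887, -0.0], [-0.001, -0.0, -1.0]]
force: [-1.0, -0.5, -3.4]
opening: 0.134
grasp_force: 30.0
```

Request:
move_arm(increments=[{"xyz": [0, 0, 0], "roll": 0, "grip": 0}, {"xyz": [0, 0, 0], "roll": 0, "grip": 0}, {"xyz": [0, 0, 0], "roll": 0, "grip": 0}])

```text
time_s: 21.95
position: [0.4421, 0.175, 0.1619]
tcp_rot: [[0.886, 0.463, 0.001], [0.463, -0.886, 0.0], [0.001, 0.0, -1.0]]
force: [0.0, -0.5, -2.5]
opening: 0.131
grasp_force: 30.0
```

Run:
```python
from h import *
shot("scene","scene6")
plan([(442.5,176.6,136.5,27.6,10)])
```

```text
at [442.1 175.  161.9] yaw 27.59 tilt [0.0007 0.0001] t 22.0 F [-0.5 -0.1 -4.3] open 0.135 gf 29.999854378402233
0 {"xyz":[0.0, -0.0, 8.0],"roll":-0.0}
0 {"xyz":[1.0, -1.0, 9.0],"roll":-0.0}
0 {"xyz":[0.1, -0.2, 8.4],"roll":-0.0}
-- [442.5 176.6 136.5] 27.59
```

View pics/scene6.png

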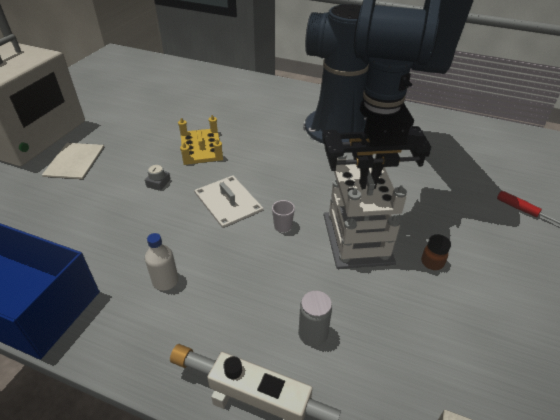

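The well tray (368,190) hangs above the two seated tiers (363,228), aligned with them, and no bystander has moved. Lowering.

Request:
move_arm(increments=[{"xyz": [1, -1, 4], "roll": 0, "grip": 0}, {"xyz": [0, 0, 6], "roll": 0, "grip": 0}, {"xyz": [0, 0, 6], "roll": 0, "grip": 0}, {"xyz": [0, 0, 5], "roll": 0, "grip": 0}, {"xyz": [0, 0, 4], "roll": 0, "grip": 0}])

```text
time_s: 22.42
position: [0.4419, 0.1765, 0.1363]
tcp_rot: [[0.886, 0.463, -0.001], [0.463, -0.886, -0.0], [-0.001, -0.0, -1.0]]
force: [-9.5, -1.3, 46.1]
opening: 0.138
grasp_force: 30.0
```

Request:
move_arm(increments=[{"xyz": [0, 0, 1], "roll": 0, "grip": 0}, {"xyz": [0, 0, 0], "roll": 0, "grip": 0}, {"xyz": [0, 0, 0], "roll": 0, "grip": 0}])

```text
time_s: 22.67
position: [0.4418, 0.1765, 0.1365]
tcp_rot: [[0.886, 0.464, -0.001], [0.464, -0.886, -0.0], [-0.001, -0.0, -1.0]]
force: [-3.2, -0.8, 9.2]
opening: 0.132
grasp_force: 30.0
```

Request:
move_arm(increments=[{"xyz": [0, 0, 0], "roll": 0, "grip": 45}, {"xyz": [0, 0, 0], "roll": 0, "grip": 45}, {"xyz": [0, 0, 0], "roll": 0, "grip": 45}, {"xyz": [0, 0, 0], "roll": 0, "grip": 45}, {"xyz": [0, 0, 0], "roll": 0, "grip": 45}])

```text
time_s: 23.08
position: [0.4424, 0.1765, 0.1354]
tcp_rot: [[0.886, 0.463, -0.0], [0.463, -0.886, 0.0], [-0.0, -0.0, -1.0]]
force: [0.1, 0.6, -0.6]
opening: 0.406
grasp_force: 0.0
```

Request:
move_arm(increments=[{"xyz": [0, 0, -10], "roll": 0, "grip": 45}, {"xyz": [0, 0, -20], "roll": 0, "grip": 45}, {"xyz": [0, 0, -25], "roll": 0, "grip": 45}, {"xyz": [0, 0, -20], "roll": 0, "grip": 45}, {"xyz": [0, 0, -10], "roll": 0, "grip": 45}])

```text
time_s: 23.5
position: [0.4435, 0.1767, 0.2228]
tcp_rot: [[0.886, 0.463, 0.004], [0.463, -0.886, 0.001], [0.004, 0.001, -1.0]]
force: [0.8, 0.5, 0.1]
opening: 0.449
grasp_force: 0.0
```

Run:
```python
from h import *
plan([(442,-50,180,48,34),(438.5,-154.5,90,55.6,30)])
```

```text
at [443.5 176.7 222.8] yaw 27.61 tilt [0.004  0.0006] t 23.5 F [0.8 0.5 0.1] open 0.449 gf 0.0
0 {"xyz":[-15.0, 29.0, 6.0],"roll":-0.05}
0 {"xyz":[-17.0, 27.0, 6.0],"roll":-0.05}
0 {"xyz":[-18.0, 27.0, 6.0],"roll":-0.05}
0 {"xyz":[-19.0, 26.0, 6.0],"roll":-0.05}
0 {"xyz":[-21.0, 25.0, 7.0],"roll":-0.05}
1 {"xyz":[-22.0, 24.0, 6.0],"roll":-0.06}
1 {"xyz":[-22.8, 22.9, 5.8],"roll":-0.046}
-- [442. -50. 180.] 48.0
1 {"xyz":[-16.0, 13.0, 18.0],"roll":-0.03}
1 {"xyz":[-16.0, 13.0, 18.0],"roll":-0.02}
1 {"xyz":[-17.0, 13.0, 18.0],"roll":-0.03}
2 {"xyz":[-17.0, 12.0, 18.0],"roll":-0.03}
2 {"xyz":[-17.5, 11.9, 18.0],"roll":-0.023}
-- [ 438.5 -154.5   90. ] 55.63
```

Request:
move_arm(increments=[{"xyz": [-15, 29, 6], "roll": -0.05, "grip": 45}, {"xyz": [-17, 27, 6], "roll": -0.05, "grip": 45}, {"xyz": [-18, 27, 6], "roll": -0.05, "grip": 45}, {"xyz": [-19, 26, 6], "roll": -0.05, "grip": 45}, {"xyz": [-21, 25, 7], "roll": -0.05, "grip": 45}])

```text
time_s: 23.92
position: [0.4408, 0.0134, 0.1895]
tcp_rot: [[0.742, 0.671, 0.001], [0.671, -0.742, -0.0], [0.001, 0.001, -1.0]]
force: [0.5, 0.2, -0.1]
opening: 0.451
grasp_force: 0.0
```

Request:
move_arm(increments=[{"xyz": [-22, 24, 6], "roll": -0.06, "grip": 45}, {"xyz": [-23, 23, 6], "roll": -0.046, "grip": 45}, {"xyz": [-16, 13, 18], "roll": -0.03, "grip": 45}, {"xyz": [-16, 13, 18], "roll": -0.02, "grip": 45}, {"xyz": [-17, 13, 18], "roll": -0.03, "grip": 45}])

```text
time_s: 24.33
position: [0.4386, -0.1145, 0.123]
tcp_rot: [[0.607, 0.795, 0.001], [0.795, -0.607, -0.0], [0.0, 0.001, -1.0]]
force: [0.4, 0.2, 0.2]
opening: 0.449
grasp_force: 0.0
```

Request:
move_arm(increments=[{"xyz": [-17, 12, 18], "roll": -0.03, "grip": 45}, {"xyz": [-17, 12, 18], "roll": -0.023, "grip": 45}, {"xyz": [0, 0, 0], "roll": 0, "grip": 45}, {"xyz": [0, 0, 0], "roll": 0, "grip": 45}, {"xyz": [0, 0, 0], "roll": 0, "grip": 45}])

```text
time_s: 24.75
position: [0.4372, -0.1541, 0.0877]
tcp_rot: [[0.565, 0.825, -0.001], [0.825, -0.565, 0.001], [0.0, -0.001, -1.0]]
force: [-0.5, 0.8, 0.6]
opening: 0.45
grasp_force: 0.0
```

Request:
move_arm(increments=[{"xyz": [0, 0, 0], "roll": 0, "grip": 45}, {"xyz": [0, 0, 0], "roll": 0, "grip": 45}])

```text
time_s: 24.92
position: [0.4377, -0.1538, 0.0884]
tcp_rot: [[0.564, 0.826, 0.001], [0.826, -0.564, -0.001], [0.0, 0.001, -1.0]]
force: [0.0, 0.3, 0.4]
opening: 0.451
grasp_force: 0.0
```

Run:
```python
from h import *
w={n:shot(n,n+"7")[2] for n in("top","scene")}
plan([(438.5,-154.5,16.5,55.6,15)])
c=(.442,.177)
for n in w: print(n,"well seated",rect(find(w[n],c,.1645,.19),c),np.nanmedian(w[n][...,2][(np.hypot(w[n][...,0]-.44,w[n][...,1]-.176)<.1)&(w[n][...,2]>.164)&(w[n][...,2]<.175)]))
```

```text
at [ 437.8 -153.9   88.3] yaw 55.7 tilt [ 0.0011 -0.0007] t 25.0167 F [ 0.8 -0.2  0.8] open 0.454 gf 0.0
0 {"xyz":[-0.0, 0.0, 14.0],"roll":0.0}
0 {"xyz":[-0.0, 0.0, 15.0],"roll":0.0}
0 {"xyz":[-0.0, 1.0, 14.0],"roll":0.0}
0 {"xyz":[-0.0, -0.0, 14.0],"roll":0.0}
0 {"xyz":[-0.1, -0.1, 14.8],"roll":0.002}
-- [ 438.5 -154.5   16.5] 55.58
top well seated None 0.1710480421529029
scene well seated (array([442.8, 175.3]), np.float64(27.61), np.float64(0.3), 4) 0.16928796428104867
```

Request:
move_arm(increments=[{"xyz": [0, 1, 17], "roll": 0, "grip": 45}, {"xyz": [0, 0, 17], "roll": 0, "grip": 45}, {"xyz": [0, 0, 17], "roll": 0, "grip": 45}, {"xyz": [0, 0, 13], "roll": 0, "grip": 45}, {"xyz": [0, 0, 7], "roll": 0, "grip": 45}])

```text
time_s: 25.43
position: [0.4381, -0.1546, 0.0158]
tcp_rot: [[0.564, 0.826, -0.001], [0.826, -0.564, 0.001], [-0.0, -0.001, -1.0]]
force: [0.0, 0.8, 0.1]
opening: 0.448
grasp_force: 0.0
```

Request:
move_arm(increments=[{"xyz": [0, 0, 0], "roll": 0, "grip": 45}, {"xyz": [0, 0, 0], "roll": 0, "grip": 45}, {"xyz": [0, 0, 0], "roll": 0, "grip": 45}, {"xyz": [0, 0, 0], "roll": 0, "grip": 45}])

```text
time_s: 25.77
position: [0.4388, -0.1554, 0.0173]
tcp_rot: [[0.564, 0.825, 0.001], [0.825, -0.564, -0.001], [0.0, 0.002, -1.0]]
force: [-0.6, -0.3, 0.2]
opening: 0.45
grasp_force: 0.0
```

Request:
move_arm(increments=[{"xyz": [0, 0, 0], "roll": 0, "grip": 0}, {"xyz": [0, 0, 0], "roll": 0, "grip": 0}, {"xyz": [0, 0, 0], "roll": 0, "grip": 0}, {"xyz": [0, 0, 0], "roll": 0, "grip": 0}, {"xyz": [0, 0, 0], "roll": 0, "grip": 0}])

```text
time_s: 26.18
position: [0.4383, -0.1552, 0.0167]
tcp_rot: [[0.565, 0.825, 0.0], [0.825, -0.565, -0.0], [-0.0, 0.0, -1.0]]
force: [-2.5, 1.4, 1.2]
opening: 0.158
grasp_force: 0.7
```

Request:
move_arm(increments=[{"xyz": [0, 0, 0], "roll": 0, "grip": 0}, {"xyz": [0, 0, 0], "roll": 0, "grip": 0}, {"xyz": [0, 0, -10], "roll": 0, "grip": 0}, {"xyz": [0, 0, -25], "roll": 0, "grip": 0}, {"xyz": [0, 0, -35], "roll": 0, "grip": 0}])

```text
time_s: 26.6
position: [0.4366, -0.1542, 0.0857]
tcp_rot: [[0.565, 0.825, -0.005], [0.825, -0.565, 0.003], [-0.0, -0.006, -1.0]]
force: [0.6, -0.1, -1.9]
opening: 0.142
grasp_force: 30.0
```

Request:
move_arm(increments=[{"xyz": [0, 0, -35], "roll": 0, "grip": 0}, {"xyz": [0, 0, -35], "roll": 0, "grip": 0}, {"xyz": [0, 0, -35], "roll": 0, "grip": 0}, {"xyz": [0, 0, -35], "roll": 0, "grip": 0}, {"xyz": [0, 0, -12], "roll": 0, "grip": 0}])

```text
time_s: 27.02
position: [0.4401, -0.1562, 0.2437]
tcp_rot: [[0.564, 0.825, 0.008], [0.826, -0.564, -0.005], [0.0, 0.009, -1.0]]
force: [0.5, -1.1, -1.9]
opening: 0.137
grasp_force: 30.0
```

Run:
```python
from h import *
plan([(441.7,176.3,235,27.6,28)])
```

```text
at [ 440.1 -156.2  243.7] yaw 55.64 tilt [ 0.0077 -0.0049] t 27.0167 F [ 0.5 -1.1 -1.9] open 0.137 gf 29.99701059423387
0 {"xyz":[23.0, -16.0, 1.0],"roll":0.04}
0 {"xyz":[22.0, -16.0, 0.0],"roll":0.04}
0 {"xyz":[22.0, -17.0, 1.0],"roll":0.04}
0 {"xyz":[21.0, -18.0, 1.0],"roll":0.04}
0 {"xyz":[20.0, -19.0, 1.0],"roll":0.04}
1 {"xyz":[19.0, -20.0, 0.0],"roll":0.04}
1 {"xyz":[19.0, -21.0, 1.0],"roll":0.05}
1 {"xyz":[18.0, -21.0, 1.0],"roll":0.04}
1 {"xyz":[16.0, -22.0, 1.0],"roll":0.04}
1 {"xyz":[16.0, -23.0, 0.0],"roll":0.04}
2 {"xyz":[15.0, -23.0, 1.0],"roll":0.04}
2 {"xyz":[13.7, -24.4, 0.7],"roll":0.039}
-- [441.7 176.3 235. ] 27.62
```

Request:
move_arm(increments=[{"xyz": [23, -16, 1], "roll": 0.04, "grip": 0}, {"xyz": [22, -16, 0], "roll": 0.04, "grip": 0}, {"xyz": [22, -17, 0], "roll": 0.04, "grip": 0}, {"xyz": [21, -18, 0], "roll": 0.04, "grip": 0}, {"xyz": [20, -19, 0], "roll": 0.04, "grip": 0}])

```text
time_s: 27.43
position: [0.4385, -0.0156, 0.2378]
tcp_rot: [[0.719, 0.695, -0.0], [0.695, -0.719, 0.0], [-0.0, -0.0, -1.0]]
force: [0.8, -0.5, -1.9]
opening: 0.133
grasp_force: 30.0
```

Request:
move_arm(increments=[{"xyz": [19, -20, 0], "roll": 0.04, "grip": 0}, {"xyz": [19, -21, 0], "roll": 0.05, "grip": 0}, {"xyz": [18, -21, 0], "roll": 0.04, "grip": 0}, {"xyz": [16, -22, 0], "roll": 0.04, "grip": 0}, {"xyz": [16, -23, 0], "roll": 0.04, "grip": 0}])

```text
time_s: 27.85
position: [0.4387, 0.1231, 0.2378]
tcp_rot: [[0.848, 0.53, -0.001], [0.53, -0.848, -0.0], [-0.001, -0.0, -1.0]]
force: [0.9, -0.1, -1.9]
opening: 0.135
grasp_force: 30.0
```

Request:
move_arm(increments=[{"xyz": [15, -22, 0], "roll": 0.04, "grip": 0}, {"xyz": [13, -22, 0], "roll": 0.039, "grip": 0}, {"xyz": [0, 0, 5], "roll": 0, "grip": 0}, {"xyz": [0, 0, 10], "roll": 0, "grip": 0}, {"xyz": [0, 0, 5], "roll": 0, "grip": 0}])

```text
time_s: 28.27
position: [0.4399, 0.1741, 0.2169]
tcp_rot: [[0.885, 0.465, -0.002], [0.465, -0.885, -0.001], [-0.002, -0.0, -1.0]]
force: [0.8, -0.4, -2.8]
opening: 0.133
grasp_force: 30.0
```

Request:
move_arm(increments=[{"xyz": [0, 0, 0], "roll": 0, "grip": 0}, {"xyz": [0, 0, 0], "roll": 0, "grip": 0}, {"xyz": [0, 0, 0], "roll": 0, "grip": 0}, {"xyz": [0, 0, 0], "roll": 0, "grip": 0}])

```text
time_s: 28.6
position: [0.4415, 0.1736, 0.218]
tcp_rot: [[0.887, 0.463, 0.001], [0.463, -0.887, 0.0], [0.001, 0.0, -1.0]]
force: [0.9, 0.7, -1.4]
opening: 0.132
grasp_force: 30.0
```

Run:
```python
from h import *
shot("scene","scene8")
plan([(441.7,176.3,186.5,27.6,10)])
```

```text
at [441.5 173.7 218. ] yaw 27.57 tilt [0.0009 0.0001] t 28.65 F [ 0.7  1.1 -2.1] open 0.136 gf 29.996853210031986
0 {"xyz":[0.0, -1.0, 8.0],"roll":-0.0}
0 {"xyz":[1.0, -0.0, 8.0],"roll":-0.0}
0 {"xyz":[0.0, -1.0, 8.0],"roll":-0.0}
0 {"xyz":[0.4, -0.2, 7.5],"roll":-0.001}
-- [441.7 176.3 186.5] 27.62
```

View pics/scene8.png

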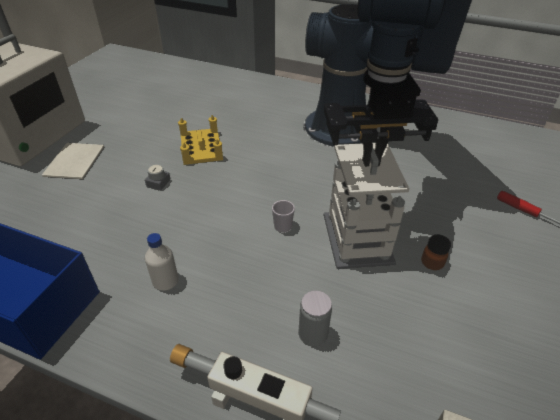

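The cover (370,170) is above the three seated tiers. I'll trim it sideways above the pins, then lower it.

Request:
move_arm(increments=[{"xyz": [1, -2, 3], "roll": 0, "grip": 0}, {"xyz": [0.3, -0.2, 4], "roll": 0, "grip": 0}, {"xyz": [0, 0, 0], "roll": 0, "grip": 0}, {"xyz": [0, 0, 0], "roll": 0, "grip": 0}, {"xyz": [0, 0, 0], "roll": 0, "grip": 0}])

```text
time_s: 29.07
position: [0.4412, 0.1766, 0.2104]
tcp_rot: [[0.886, 0.463, -0.0], [0.463, -0.886, -0.0], [-0.0, -0.0, -1.0]]
force: [-0.3, 0.4, -2.6]
opening: 0.135
grasp_force: 30.0
```

Request:
move_arm(increments=[{"xyz": [0, 0, 5], "roll": 0, "grip": 0}, {"xyz": [0, 0, 6], "roll": 0, "grip": 0}, {"xyz": [0, 0, 6], "roll": 0, "grip": 0}, {"xyz": [0, 0, 4], "roll": 0, "grip": 0}, {"xyz": [0, 0, 3], "roll": 0, "grip": 0}])

```text
time_s: 29.48
position: [0.4408, 0.1764, 0.1864]
tcp_rot: [[0.886, 0.463, -0.002], [0.463, -0.886, -0.0], [-0.002, -0.0, -1.0]]
force: [-6.9, -1.4, 30.8]
opening: 0.133
grasp_force: 30.0
```

Request:
move_arm(increments=[{"xyz": [0, 0, 1], "roll": 0, "grip": 0}, {"xyz": [0, 0, 0], "roll": 0, "grip": 0}, {"xyz": [0, 0, 0], "roll": 0, "grip": 0}])

```text
time_s: 29.73
position: [0.4407, 0.1764, 0.1865]
tcp_rot: [[0.886, 0.464, -0.001], [0.464, -0.886, -0.0], [-0.001, -0.0, -1.0]]
force: [-3.2, -1.7, 7.8]
opening: 0.131
grasp_force: 30.0
```

The cover is seated at TCP z 186.5 mm, as expected. Now I'll release, retreat and check.

Request:
move_arm(increments=[{"xyz": [0, 0, 0], "roll": 0, "grip": 45}, {"xyz": [0, 0, 0], "roll": 0, "grip": 45}, {"xyz": [0, 0, 0], "roll": 0, "grip": 45}, {"xyz": [0, 0, 0], "roll": 0, "grip": 45}, {"xyz": [0, 0, 0], "roll": 0, "grip": 45}])

```text
time_s: 30.15
position: [0.4413, 0.1766, 0.1854]
tcp_rot: [[0.886, 0.463, -0.0], [0.463, -0.886, -0.0], [-0.0, -0.0, -1.0]]
force: [0.0, -0.5, 0.9]
opening: 0.408
grasp_force: 0.0
```

Request:
move_arm(increments=[{"xyz": [0, 0, -10], "roll": 0, "grip": 45}, {"xyz": [0, 0, -20], "roll": 0, "grip": 45}, {"xyz": [0, 0, -25], "roll": 0, "grip": 45}, {"xyz": [0, 0, -20], "roll": 0, "grip": 45}, {"xyz": [0, 0, -10], "roll": 0, "grip": 45}])

```text
time_s: 30.57
position: [0.4426, 0.1768, 0.2728]
tcp_rot: [[0.886, 0.463, 0.004], [0.463, -0.886, 0.001], [0.004, 0.001, -1.0]]
force: [0.3, 0.1, -0.5]
opening: 0.447
grasp_force: 0.0
```

Request:
move_arm(increments=[{"xyz": [0, 30, 0], "roll": 0, "grip": 45}, {"xyz": [0, 30, 0], "roll": 0, "grip": 45}, {"xyz": [0, 30, 0], "roll": 0, "grip": 45}, {"xyz": [0, 30, 0], "roll": 0, "grip": 45}, {"xyz": [0, 30, 0], "roll": 0, "grip": 45}])

```text
time_s: 30.98
position: [0.5112, 0.0424, 0.2705]
tcp_rot: [[0.886, 0.464, -0.0], [0.464, -0.886, 0.0], [0.0, -0.0, -1.0]]
force: [-0.1, -0.0, 0.1]
opening: 0.452
grasp_force: 0.0
```

Request:
move_arm(increments=[{"xyz": [0, 30, 0], "roll": 0, "grip": 45}, {"xyz": [0, 30, 0], "roll": 0, "grip": 45}, {"xyz": [0, 30, 0], "roll": 0, "grip": 45}, {"xyz": [0, 30, 0], "roll": 0, "grip": 45}, {"xyz": [0, 0, 0], "roll": 0, "grip": 45}])

```text
time_s: 31.4
position: [0.5696, -0.0681, 0.2703]
tcp_rot: [[0.888, 0.46, 0.003], [0.46, -0.888, -0.003], [0.002, 0.005, -1.0]]
force: [0.4, 0.6, -0.0]
opening: 0.448
grasp_force: 0.0
```

```bash
python3 - <<'E'
from h import *
for n in("top","scene"):
    w=shot(n,n+"9")[2]
    m=(np.hypot(w[...,0]-.441,w[...,1]-.176)<.1)&(w[...,2]>.172)&(w[...,2]<.186)
    P=w[m];A=np.c_[P[:,:2]-P[:,:2].mean(0),np.ones(len(P))];print(n,"plate z/slope",np.linalg.lstsq(A,P[:,2],rcond=None)[0],len(P),P[:,:2].mean(0),"bar",bar(w,(.441,.176),.211))
E
python3 - <<'E'
import cv2
i=cv2.imread('pics/scene9.png');cv2.imwrite('pics/c9.png',cv2.resize(i[100:370,220:500],None,fx=2.2,fy=2.2,interpolation=2))
E
```

```text
top plate z/slope [0.00020638 0.00032177 0.17903068] 3627 [0.44148597 0.18148887] bar (array([440.1, 177.6]), array([60., 12.]), array([439.6, 177.3]), np.float64(27.49), 198)
scene plate z/slope [-0.0038498   0.00068947  0.17745244] 2580 [0.44943308 0.17820486] bar (array([440.6, 175.1]), array([59., 12.]), array([442.6, 175.7]), np.float64(28.03), 135)
```

View pics/c9.png

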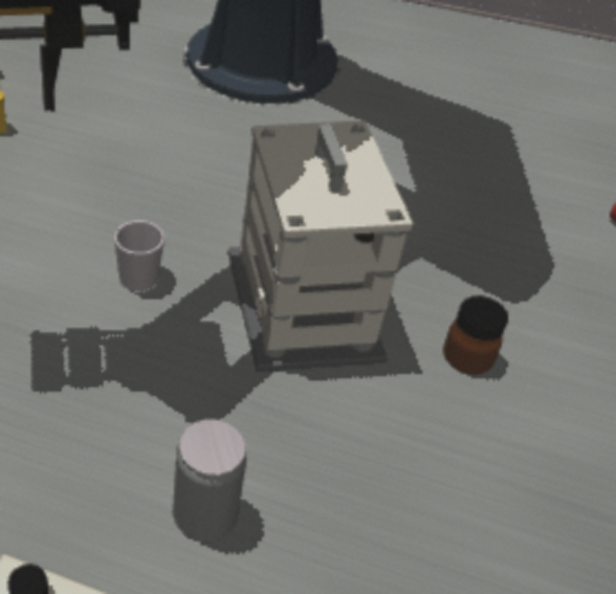

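View pics/top9.png

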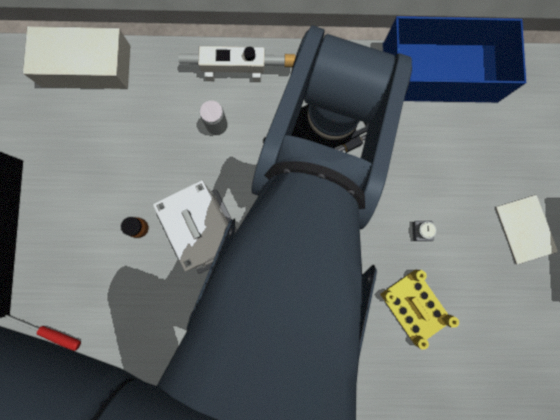

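The crop shows all four tiers stacked square on the dock. The cover is flat at about 178 mm (seated value 178), and pins show in its holes at (295,220) and (397,215). The canister, beaker and jar stand untouched in these views, and the bottle stood in place in the previous one. The top view agrees, and the arm is clear.

```bash
python3 -c "
from rig import bot
print(bot.hand_in())"
```

```text
the job is handed in; nothing more can be done
None
```

The carrier is built on the dock in the order asked (open tray, divided tray, well tray, cover), each tier measured at its seated height, with the bystanders left standing and the job handed in at about 31 s.

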